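# Hang fresh resin pieces on the curing tree and set the lamp

## Task

Before lifting any of the fresh resin pieces, slide the curing lamp's dimmer all the way to off. With the lamp off, turn the tree as needed to bring free branches round to the open front and hang every piece on the mat by its ring, one to a branch, on the ends of branches that carry nothing yet. Once they all hang still, slide the dimmer up to the white line, and do not disturb the bottles and the cup.

Things in the scene. Friction and masses are not known exactly. Their poses are not given: they have to be found in the camera images.
- station: curing station, fixed; origin on the tree's turning axis at table height, its open front (-x) roughly faces the robot. Round foot 170 mm across, 18 mm high (30 mm at the axis). Behind it a lamp stand: a column 40 mm wide at x +205 mm carries two LED bars 280 mm long (along y), at x +100 and +160 mm, 30 mm wide, undersides 296 mm and tops 342 mm above the table, so pieces are hung on the front half
- tree (a joint): turn of the tree about its vertical axis, rad, anticlockwise from above, no end stops; light friction (0.5 N at a branch end), stays where left. Centre post to 213 mm up, hub 32 mm across. Six steel branches 60 degrees apart; branch k points at angle tree + k x 60 degrees from the station's x axis. Branches 0, 1 and 3 carry finished pieces, which look like the fresh ones; 2, 4 and 5 are free
- branch0 (a point): foot of branch 0's prong, on the rod's centre line, 130 mm from the axis, 150 mm up. The branch, a round rod 6 mm thick, slopes down from the hub (185 mm up) to here, then turns up into a prong 30 mm high, its tip 8 mm further out. Carries a finished piece, that hangs at 125 mm from the axis down to 70 mm above the table and swings a little
- branch1 (a point): foot of branch 1's prong, on the rod's centre line, 130 mm from the axis, 150 mm up. The branch, a round rod 6 mm thick, slopes down from the hub (185 mm up) to here, then turns up into a prong 30 mm high, its tip 8 mm further out. Carries a finished piece, that hangs at 125 mm from the axis down to 70 mm above the table and swings a little
- branch2 (a point): foot of branch 2's prong, on the rod's centre line, 130 mm from the axis, 150 mm up. The branch, a round rod 6 mm thick, slopes down from the hub (185 mm up) to here, then turns up into a prong 30 mm high, its tip 8 mm further out. Free at the start
- branch3 (a point): foot of branch 3's prong, on the rod's centre line, 130 mm from the axis, 150 mm up. The branch, a round rod 6 mm thick, slopes down from the hub (185 mm up) to here, then turns up into a prong 30 mm high, its tip 8 mm further out. Carries a finished piece, that hangs at 125 mm from the axis down to 70 mm above the table and swings a little
- branch4 (a point): foot of branch 4's prong, on the rod's centre line, 130 mm from the axis, 150 mm up. The branch, a round rod 6 mm thick, slopes down from the hub (185 mm up) to here, then turns up into a prong 30 mm high, its tip 8 mm further out. Free at the start
- branch5 (a point): foot of branch 5's prong, on the rod's centre line, 130 mm from the axis, 150 mm up. The branch, a round rod 6 mm thick, slopes down from the hub (185 mm up) to here, then turns up into a prong 30 mm high, its tip 8 mm further out. Free at the start
- mat: thin grey silicone mat on the table, fixed, 260 mm (x) by 270 mm (y), 2 mm thick, origin at the centre of its underside; the fresh pieces lie flat on it
- piece1: fresh blue resin plaque 60 mm long (x) by 44 mm wide (y) by 10 mm thick (z), 35 g, the same on both faces; origin at the centre of the plaque; a rigid brass ring eye of 3 mm wire, 24 mm clear inside, in the plane of the plaque, sticks out of its +x end to 57 mm from the origin. May be absent
- piece2: fresh blue resin plaque 60 mm long (x) by 44 mm wide (y) by 10 mm thick (z), 35 g, the same on both faces; origin at the centre of the plaque; a rigid brass ring eye of 3 mm wire, 24 mm clear inside, in the plane of the plaque, sticks out of its +x end to 57 mm from the origin. May be absent
- piece3: fresh blue resin plaque 60 mm long (x) by 44 mm wide (y) by 10 mm thick (z), 35 g, the same on both faces; origin at the centre of the plaque; a rigid brass ring eye of 3 mm wire, 24 mm clear inside, in the plane of the plaque, sticks out of its +x end to 57 mm from the origin. May be absent
- piece4: fresh blue resin plaque 60 mm long (x) by 44 mm wide (y) by 10 mm thick (z), 35 g, the same on both faces; origin at the centre of the plaque; a rigid brass ring eye of 3 mm wire, 24 mm clear inside, in the plane of the plaque, sticks out of its +x end to 57 mm from the origin. May be absent
- eye1 (a point): centre of piece1's ring eye, 42 mm along its x axis from its origin. On a piece that hangs properly it lies about 8 mm below the foot of the prong
- eye2 (a point): centre of piece2's ring eye, 42 mm along its x axis from its origin. On a piece that hangs properly it lies about 8 mm below the foot of the prong
- eye3 (a point): centre of piece3's ring eye, 42 mm along its x axis from its origin. On a piece that hangs properly it lies about 8 mm below the foot of the prong
- eye4 (a point): centre of piece4's ring eye, 42 mm along its x axis from its origin. On a piece that hangs properly it lies about 8 mm below the foot of the prong
- dimmer: the lamp's dimmer, a fixed grey box 85 mm (x) by 170 mm (y) by 42 mm high, origin at the centre of its underside. A slot runs along y in the top; on its +x side a row of black bars grows longer towards bright (+y), on its -x side lies a single white line
- fader (a joint): travel of the fader cap along the slot, m, along the dimmer's +y: 0 at the off end (shortest bar), 0.1 at full brightness, 0.07 at the white line; 1.5 N of friction, stays where it is left
- fader_top (a point): centre of the top face of the black fader cap, 24 mm across the slot (dimmer x) by 14 mm along it (y); the cap stands from 3 to 27 mm above the box's top, its top is 69 mm above the table
- white_line (a point): where the centre of the cap's top is when the cap's own white mark stands at the white line
- dropper1: dropper bottle, 28 mm across, 88 mm high, bystander; origin under its centre
- dropper2: dropper bottle like the other, bystander; origin under its centre
- cup: clear mixing cup with a stir stick, 74 mm across at the rim, 85 mm high (the stick 150 mm), bystander; origin under its centre

How it is judged:
By the outcome, as a careful person would: the job done as asked, in the order asked, and still so for the second after the job is handed in, with the robot touching nothing.
Of piece1, piece2, piece3, piece4 only 2 to 3 are there at a start; the rules pass over those that are not, and their reading is None.
At some moment in a run one of piece1, piece2, piece3, piece4 may be knocked a few centimetres aside while the robot is not near it.
Once in a run the grip may slacken for a moment while it holds something.
It also fails if it takes over 210 s, if anything falls off the work surface, if the arm or the gripper's body presses on something with over 40 N, if the wrist force passes 120 N, or if a joint passes its speed limit or range.

## Robot

A 6-joint arm with a two-finger parallel gripper is mounted at the origin on the work surface. World frame = base frame: x ahead of the robot, y to its left, z up, the work surface at z = 0. Lengths are in m, angles in rad, forces in N, time in s.
With the tool pointing down it reaches from about 0.3 to 0.775 m from the base axis. Payload 14.6 kg.
Tool frame: the origin (TCP) lies midway between the tips of the shut fingers; the grasp point (between the pads) lies 19 mm behind it (grasp_offset is the distance from the TCP to the grasp point, in m); z points along the fingers, y is the line along which they close (so a half turn about z gives the same grasp; the last joint's range is limited). The gripper opens to 94 mm and grips with 3 to 60 N. Pads are 16 mm wide; open, the fingers measure 119 mm over their backs; the gripper's body (75 mm by 177 mm) begins 78 mm behind the grasp point.
Start: joints at [1.199, 0.3, 1.521, -0, 1.321, -0.067], TCP at [0.165, 0.525, 0.205] pointing down, gripper open.
Joint ranges: [-3.03, 3.03], [-0.79, 2.21], [0.23, 2.52], [-1.04, 4.18], [0, 3.07], [-2.55, 2.55]. Speed limits (rad/s): [2.22, 2.22, 2.57, 3.14, 3.14, 3.14].

## Interface

Orientations are given as [roll, pitch, yaw] about the fixed x, y, z axes, in that order (R = Rz(yaw) Ry(pitch) Rx(roll)).
In Python, from station import * gives the robot as it stands. The module is installed in compiled form; this text tells all that it offers.
- The arm moves only by the tool send_rows, never from a script. Its argument "rows" is a list of rows, each an object of numbers: "dx", "dy", "dz": the shift along the tool's x, y, z in mm; "roll": the turn about the tool's z in degrees; "jaw": the closure, from -1 (fully open) to 1 (shut). In form: [{"dx": .., "dy": .., "dz": .., "roll": .., "jaw": ..}, ...]. A call has 1 to 12 rows; each row shifts and turns the commanded pose from where the row before left it, along the tool's axes as they then stand; what a row does not reach is not made up. A row lasts 1/12 s, in which the tool goes at most 41.7 mm and 7.16 degrees, less where a joint would pass 70% of its speed; a pose out of reach is approached as far as the arm can. A call is refused whole if a number of a shift passes 41.7 or a number of a turn 7.16, either way. A call with a gripper value outside its range is refused whole. The fingers move at their own pace and stop on an object; "force" is the grip in N (left out, the last holds). Time passes only in rows, so rows that do not move let the fingers close. It gives the time, the measured TCP pose, the force, the opening and the grip force at its end, in the units of the state.
- get_obs(): the state, without advancing time (a new reading comes with each control period).
- camera(name): name is "scene" or "top" or "wrist"; returns a dict with "frame" (400x640x3 uint8, red, green, blue), "z_map" (400x640 float32, m along the optical axis (not along the pixel's ray), 0 where there is no reading), "camera_matrix" (3x3 intrinsics, pixels), "D" ([k1, k2, p1, p2, k3] as OpenCV has them; the pictures are not rectified), "rvec" (rotation vector, rad) and "tvec" (3), from world to camera coordinates, as OpenCV has them. Camera axes: x right, y down, z forward; pixel columns grow to the right and rows downward; lengths in m; the calibration is good to about 2 mm. A picture is of the moment at which its call begins.
- hand_in(): hands the job in; it is judged then, once.
The state is a dict: "time_s": time; "qpos": joint angles; "joint_vel": joint speeds; "tau": joint torques, N m; "ee_pos": TCP position; "eef_rot": TCP orientation; "force": force on the tool from outside, world axes, zero at the start; "moment": the same for the moment, N m; "grip_width": finger opening in m; "grip_force": force on a finger pad.
Only numpy, scipy, OpenCV 4.12 (cv2) and the standard library are available. Lean on these libraries where they do the work, as an engineer would, in place of code of your own. Each camera call takes 0.05 s, during which the arm holds its last target. There are 200 camera calls.

## Working session

There is one attempt and no reset: what is moved stays moved. The work goes in short steps, Python scripts to look and compute and a tool call to move; the robot and the scene stay as the last step left them, time stands still between calls to the robot, and variables do not carry over. Pictures are saved under pics/ and viewed, at most 14 in all, crops included, and the job is handed in when it is done.

Besides the shell and the picture viewer there is one more tool, called as name([rows], argument=value, ...), one row to a line, values as JSON. send_rows: Moves the arm, as the interface text tells. Its arguments: {"type":"object","properties":{"rows":{"type":"array"},"force":{"type":"number"}},"required":["rows"]}

```bash
mkdir -p pics; cat > h.py <<'E'
from station import *
import numpy as np, cv2
def cam(n,save=None,crop=None,scale=1):
    c=camera(n)
    np.savez('%s.npz'%n,**{k:np.array(v) for k,v in c.items()})
    if save: pic(c,save,crop,scale)
    return c
def load(n): return dict(np.load('%s.npz'%n))
def pic(c,save,crop=None,scale=1):
    f=c['frame'][...,::-1]
    if crop: x0,y0,x1,y1=crop; f=f[y0:y1,x0:x1]
    cv2.imwrite('pics/'+save,cv2.resize(f,None,fx=scale,fy=scale,interpolation=cv2.INTER_CUBIC))
def ray(c,u,v):
    K,D=c['camera_matrix'],np.array(c['D'],float)
    p=cv2.undistortPoints(np.array([[[u,v]]],float),K,D)[0,0]
    R=cv2.Rodrigues(np.array(c['rvec'],float))[0]; t=np.array(c['tvec'],float).ravel()
    return -R.T@t, R.T@np.array([p[0],p[1],1.]), 
def at_z(c,u,v,z):
    o,d=ray(c,u,v); return o+d*(z-o[2])/d[2]
def at_d(c,u,v):
    o,d=ray(c,u,v); return o+d*float(c['z_map'][int(round(v)),int(round(u))])
def proj(c,P):
    return cv2.projectPoints(np.array(P,float).reshape(-1,1,3),np.array(c['rvec'],float),np.array(c['tvec'],float),c['camera_matrix'],np.array(c['D'],float))[0][:,0]
def cloud(c):
    K,D=c['camera_matrix'],np.array(c['D'],float)
    v,u=np.mgrid[:400,:640]
    p=cv2.undistortPoints(np.stack([u,v],-1).reshape(-1,1,2).astype(float),K,D)[:,0]
    z=c['z_map'].ravel()
    X=np.c_[p*z[:,None],z]
    R=cv2.Rodrigues(np.array(c['rvec'],float))[0]; t=np.array(c['tvec'],float).ravel()
    return ((X-t)@R).reshape(400,640,3)
E
python3 -c "
from h import *
for n in ['scene','top']:
    c=cam(n,n+'0.png',None,1.25); print(n,ray(c,320,200))
o=get_obs();print(o)"
```

```text
scene (array([1.06862968, 0.7537763 , 1.00442222]), array([-0.38956108, -0.58183923, -0.71399425]))
top (array([0.40166208, 0.03032748, 1.4670649 ]), array([ 0.11611589,  0.00232112, -0.99326128]))
{'time_s': 0.1, 'qpos': array([ 1.19940046e+00,  3.00403450e-01,  1.52151399e+00, -1.99117459e-05,
        1.32069786e+00, -6.65765177e-02]), 'joint_vel': array([ 0.00041375, -0.00218594, -0.00172971, -0.00151085, -0.00108414,
       -0.00058869]), 'tau': array([ 1.80835697e-03, -5.32648551e+01, -3.53283763e+01,  7.09562330e-02,
        2.35064118e-02, -6.02958153e-05]), 'ee_pos': array([0.16497696, 0.5244289 , 0.20495182]), 'eef_rot': array([-3.14057099e+00, -4.87891110e-05,  2.83677822e+00]), 'force': array([ 0.71131733, -0.62862422,  0.32100422]), 'moment': array([ 0.02914882,  0.01606497, -0.00171115]), 'grip_force': 0.0, 'grip_width': 0.093929574323837}
```

View pics/scene0.png

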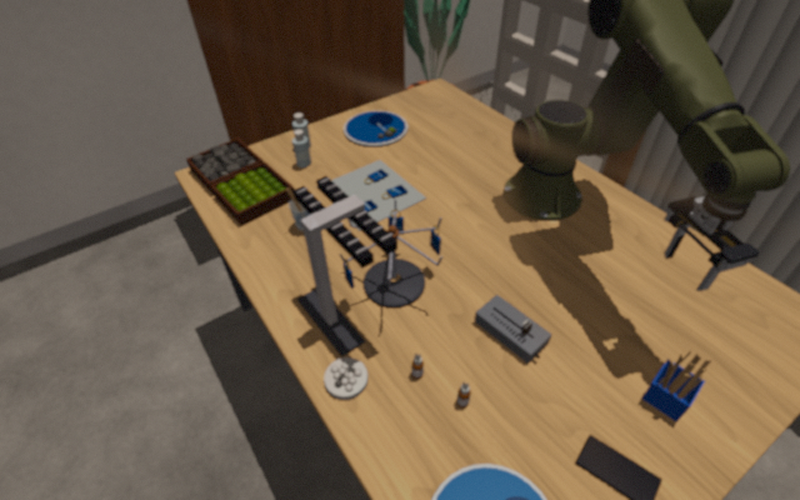

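View pics/top0.png

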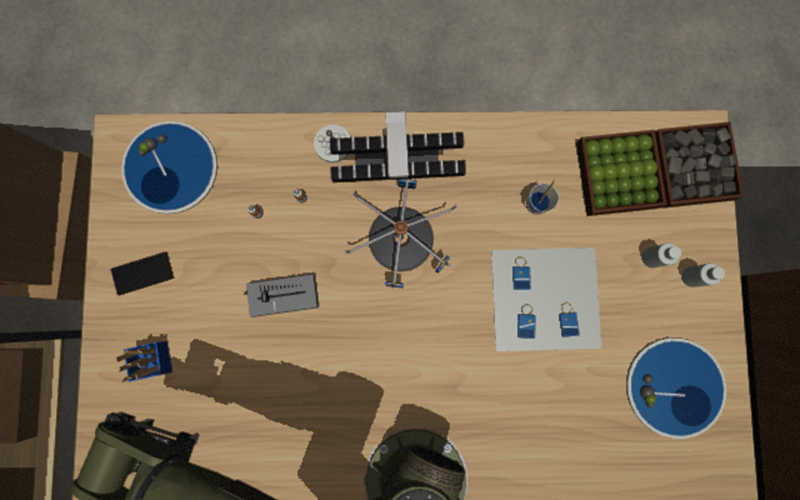

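```bash
python3 -c "
from h import *
c=load('top'); f=c['frame'][...,::-1]
a=cv2.resize(f[195:275,180:280],(400,320),interpolation=cv2.INTER_CUBIC)
b=cv2.resize(f[190:290,385:485],(400,400),interpolation=cv2.INTER_CUBIC)
t=cv2.resize(f[130:240,260:380],(720,660),interpolation=cv2.INTER_CUBIC)
cv2.imwrite('pics/t1.png',cv2.resize(t,(655,600)))
m=np.zeros((400,800,3),np.uint8);m[:320,:400]=a;m[:,400:]=b
cv2.imwrite('pics/m1.png',m)
P=cloud(c)
# pieces: blue on mat
hsv=cv2.cvtColor(c['frame'],cv2.COLOR_RGB2HSV)
mk=((hsv[...,0]>98)&(hsv[...,0]<122)&(hsv[...,1]>120)).astype(np.uint8)
n,l,s,ce=cv2.connectedComponentsWithStats(mk)
for i in range(1,n):
    if 25<s[i,4]<900:
        u,v=ce[i]; q=P[l==i]; r=cv2.minAreaRect(np.argwhere(l==i)[:,::-1].astype(np.float32))
        print(ce[i].round(1),s[i,4],np.median(q,0).round(3),at_z(c,u,v,.012).round(3),r)
for u,v in [(320.5,182),(212,237)]: print(at_d(c,u,v))
"
```

```text
[431.6 160.5] 124 [ 0.695 -0.325  0.033] [ 0.699 -0.332  0.012] ((431.90008544921875, 160.30003356933594), (13.86362075805664, 12.074766159057617), 63.43495178222656)
[416.5 217.7] 94 [ 0.511 -0.276  0.014] [ 0.512 -0.277  0.012] ((417.0, 218.0), (8.0, 12.0), 90.0)
[416.6 227.6] 77 [ 0.479 -0.275  0.013] [ 0.48  -0.276  0.012] ((417.0, 227.5), (7.0, 12.0), 90.0)
[454.6 255.3] 121 [ 0.392 -0.395  0.014] [ 0.391 -0.394  0.012] ((454.5, 255.0), (10.0, 13.0), 90.0)
[420.1 255. ] 82 [ 0.393 -0.282  0.013] [ 0.393 -0.284  0.012] ((421.0, 256.0), (8.0, 12.0), 90.0)
[420.9 265.2] 102 [ 0.361 -0.286  0.014] [ 0.361 -0.286  0.012] ((421.0, 264.5), (9.0, 12.0), 90.0)
[455.3 265.3] 71 [ 0.361 -0.393  0.014] [ 0.36  -0.395  0.012] ((455.5, 265.0), (6.0, 13.0), 90.0)
[124.  286.2] 418 [0.304 0.627 0.035] [0.302 0.654 0.012] ((118.0384521484375, 288.1922912597656), (25.8873291015625, 34.124210357666016), 78.69007110595703)
[105.4 295.6] 34 [0.277 0.693 0.051] [0.274 0.711 0.012] ((105.29412078857422, 295.32354736328125), (3.944467544555664, 9.432422637939453), 59.03623962402344)
[0.59875053 0.0315166  0.21428957]
[0.45293851 0.36533812 0.07198577]
```

View pics/m1.png

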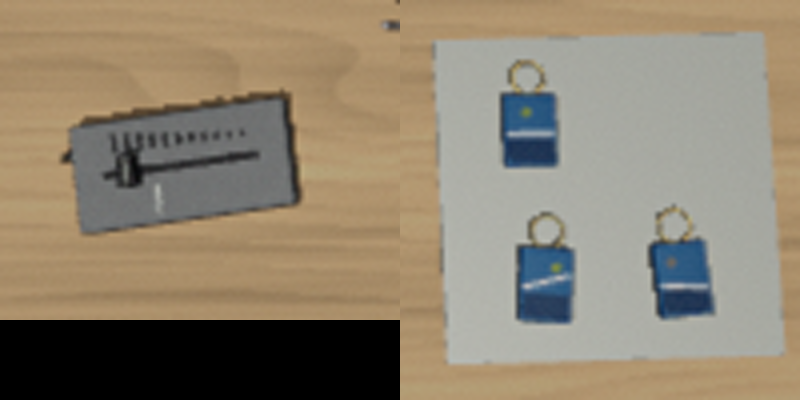

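View pics/t1.png

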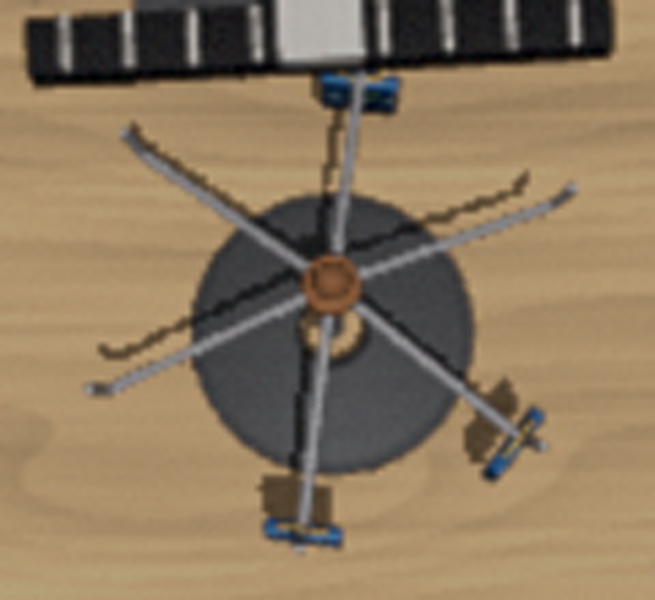

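```bash
python3 -c "
from h import *
c=load('top')
D=lambda u,v,z:at_z(c,180+u/4,195+v/4,z)
k=[D(u,v,.042) for u,v in [(75,127),(287,93),(299,203),(83,234)]]
print(np.array(k).round(4)); print('mean',np.mean(k,0))
print('cap',D(129,160,.069),'line',D(158,197,.042),'slot',D(105,176,.042),D(258,154,.042))
T=lambda u,v,z:at_z(c,260+u/5.455,130+v/5.455,z)
h=T(331,278,.213);print('hub',h)
for n,u,v in [('0',302,547),('1',543,444),('2',573,188),('3',357,80),('4',128,130),('5',95,389)]:
    p=T(u,v,.18)-h; print(n,np.degrees(np.arctan2(p[1],p[0])),np.hypot(*p[:2]))
M=lambda u,v,z:at_z(c,385+(u-400)/4,190+v/4,z)
for e,b in [((525,76),(530,164)),((547,230),(546,320)),((674,224),(683,315))]:
    e=M(*e,.007);b=M(*b,.012); d=e-b; print('eye',e.round(3),'end',b.round(3),np.hypot(*d[:2]),np.degrees(np.arctan2(d[1],d[0])))
"
```

```text
[[0.4864 0.4148 0.042 ]
 [0.512  0.2488 0.042 ]
 [0.4258 0.2385 0.042 ]
 [0.403  0.4065 0.042 ]]
mean [0.45679359 0.32714551 0.042     ]
cap [0.45917239 0.36541724 0.069     ] line [0.43126789 0.34864942 0.042     ] slot [0.44793354 0.39037797 0.042     ] [0.46422226 0.27101188 0.042     ]
hub [0.60188679 0.03099881 0.213     ]
0 173.26638006313266 0.13703249990818847
1 -127.08580276675066 0.13806981532854326
2 -67.72978377627341 0.13866401008560617
3 -7.418166029942317 0.11259880395768886
4 51.42697059065025 0.1369399162296344
5 113.01911039150758 0.13468196503274996
eye [ 0.541 -0.278  0.007] end [ 0.469 -0.278  0.012] 0.07137899059670604 0.5759609546918352
eye [ 0.417 -0.291  0.007] end [ 0.346 -0.287  0.012] 0.0712212780678416 -3.4170350945446577
eye [ 0.421 -0.393  0.007] end [ 0.349 -0.396  0.012] 0.07207770434763505 2.1773672186607214
```

```bash
cat >> h.py <<'E'
def go(x,y,z,yaw=None,vmax=36,o=None):
    "numbers for: first roll rows, then straight rows"
    o=o or get_obs(); p=np.array(o['ee_pos']); cy=np.degrees(o['eef_rot'][2])
    dr=0
    if yaw is not None: dr=-((yaw-cy+90)%180-90)   # half-turn symmetric
    ny=np.radians(cy-dr); X=np.array([np.cos(ny),np.sin(ny)]); Y=np.array([np.sin(ny),-np.cos(ny)])
    d=1000*(np.array([x,y,z])-p)
    t=np.array([d[:2]@X,d[:2]@Y,-d[2]])
    n=int(np.ceil(np.abs(t).max()/vmax)) or 1; nr=int(np.ceil(abs(dr)/7.1))
    print('t',round(o['time_s'],2),'p',p.round(4),'yaw',round(cy,1),'q6',round(o['qpos'][5],2),'w',round(o['grip_width'],4),'gf',round(o['grip_force'],1),'F',np.array(o['force']).round(1))
    print('roll %.2f = %d x %.2f'%(dr,nr,dr/max(nr,1)),'| total',t.round(1),'= %d x'%n,(t/n).round(2))
E
python3 -c "
from h import *
go(.458,.36,.2,188.2)"
```

```text
t 0.1 p [0.165  0.5244 0.205 ] yaw 162.5 q6 -0.07 w 0.0939 gf 0.0 F [ 0.7 -0.6  0.3]
roll -25.66 = 4 x -6.42 | total [-266.6 -204.5    5. ] = 8 x [-33.32 -25.57   0.62]
```

send_rows([
  {"roll":-6.42},
  {"roll":-6.42},
  {"roll":-6.42},
  {"roll":-6.42,"jaw":0.2},
  {"dx":-33.3,"dy":-25.6,"dz":0.6,"jaw":0.2},
  {"dx":-33.3,"dy":-25.6,"dz":0.6,"jaw":0.2},
  {"dx":-33.3,"dy":-25.6,"dz":0.6,"jaw":0.2},
  {"dx":-33.3,"dy":-25.6,"dz":0.6,"jaw":0.2},
  {"dx":-33.3,"dy":-25.6,"dz":0.6,"jaw":0.2},
  {"dx":-33.3,"dy":-25.6,"dz":0.6,"jaw":0.2},
  {"dx":-33.3,"dy":-25.6,"dz":0.6,"jaw":0.2},
  {"dx":-33.3,"dy":-25.6,"dz":0.6,"jaw":0.2},
])

```text
invalid input at $.rows[0]: expected keys dx, dy, dz, roll, jaw
```

send_rows([
  {"jaw":0.2},
  {"jaw":0.2},
  {"jaw":0.2},
])

```text
invalid input at $.rows[0]: expected keys dx, dy, dz, roll, jaw
```

```bash
python3 -c "
from h import *
c=cam('wrist','w1.png',None,1.25); print(ray(c,320,200)); go(.458,.36,.2,188.2)"
```

```text
(array([0.09957019, 0.54551098, 0.3839914 ]), array([ 0.2175578 , -0.07633618, -0.97309862]))
t 0.15 p [0.165  0.5245 0.205 ] yaw 162.5 q6 -0.07 w 0.0938 gf 0.0 F [-0.2  1.9  0.4]
roll -25.66 = 4 x -6.42 | total [-266.6 -204.6    5. ] = 8 x [-33.32 -25.57   0.63]
```

View pics/w1.png

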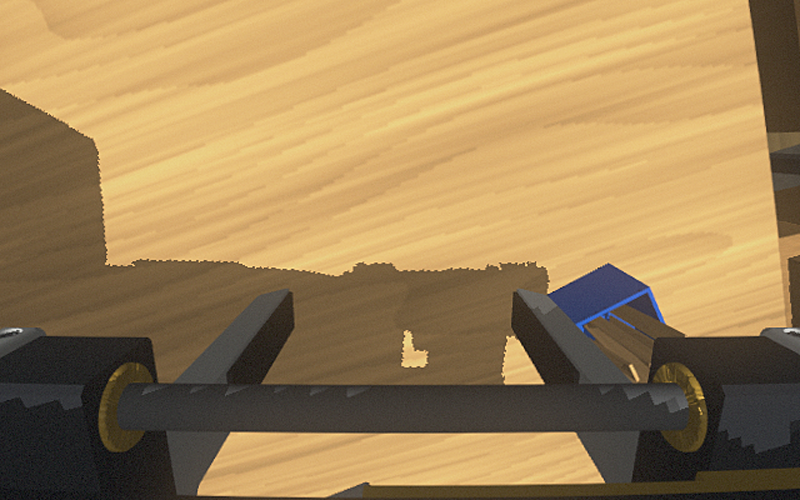

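send_rows([
  {"dx":0,"dy":0,"dz":0,"roll":-6.42,"jaw":0},
  {"dx":0,"dy":0,"dz":0,"roll":-6.42,"jaw":0},
  {"dx":0,"dy":0,"dz":0,"roll":-6.42,"jaw":0},
  {"dx":0,"dy":0,"dz":0,"roll":-6.42,"jaw":0.2},
  {"dx":-33.3,"dy":-25.6,"dz":0.6,"roll":0,"jaw":0.2},
  {"dx":-33.3,"dy":-25.6,"dz":0.6,"roll":0,"jaw":0.2},
  {"dx":-33.3,"dy":-25.6,"dz":0.6,"roll":0,"jaw":0.2},
  {"dx":-33.3,"dy":-25.6,"dz":0.6,"roll":0,"jaw":0.2},
  {"dx":-33.3,"dy":-25.6,"dz":0.6,"roll":0,"jaw":0.2},
  {"dx":-33.3,"dy":-25.6,"dz":0.6,"roll":0,"jaw":0.2},
  {"dx":-33.3,"dy":-25.6,"dz":0.6,"roll":0,"jaw":0.2},
  {"dx":-33.3,"dy":-25.6,"dz":0.6,"roll":0,"jaw":0.2},
])

```text
time_s: 1.15
ee_pos: [0.4572, 0.3599, 0.2006]
eef_rot: [-3.142, -0.0, -2.998]
force: [0.0, 0.2, -0.5]
grip_width: 0.0373
grip_force: 0.0
```

send_rows([
  {"dx":0,"dy":0,"dz":0,"roll":0,"jaw":0.2},
  {"dx":0,"dy":0,"dz":0,"roll":0,"jaw":0.2},
  {"dx":0,"dy":0,"dz":0,"roll":0,"jaw":0.2},
])

```text
time_s: 1.4
ee_pos: [0.4552, 0.3615, 0.2004]
eef_rot: [-3.141, -0.001, -2.998]
force: [-0.7, -0.0, 0.2]
grip_width: 0.0376
grip_force: 0.0
```

```bash
python3 -c "
from h import *
c=cam('wrist','w2.png',None,1.25); print(ray(c,320,200)); go(.458,.36,.2,188.2)"
```

```text
(array([0.38737406, 0.35211508, 0.37945123]), array([ 0.22773935,  0.02603111, -0.97341497]))
t 1.45 p [0.4548 0.3619 0.2006] yaw -171.7 q6 -1.11 w 0.0377 gf 0.0 F [-0.9 -0.1 -0.2]
roll 0.06 = 1 x 0.06 | total [-2.9 -2.3  0.6] = 1 x [-2.92 -2.32  0.55]
```

View pics/w2.png

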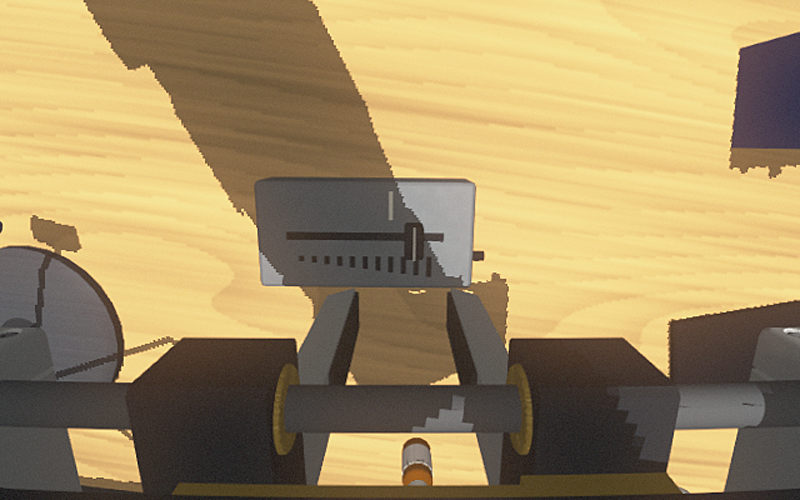

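```bash
python3 -c "
from h import *
c=load('wrist'); A=lambda u,v,z:at_z(c,u/1.25,v/1.25,z)
k=np.array([A(257,181,.042),A(475,182,.042),A(471,286,.042),A(261,286,.042)]);print(k.round(4),k.mean(0))
y=np.array([-.143,.99])
m=k.mean(0)
for n,p in [('cap',A(414,242,.069)),('capbot',A(414,262,.069)),('captop',A(414,224,.069)),('line',A(391,206,.042)),('s+',A(443,238,.042)),('s-',A(287,236,.042)),('bar0',A(301,259,.042)),('barN',A(429,266,.042))]: print(n,p.round(4),'along',((p-m)[:2]@y).round(4))
"
```

```text
[[0.4287 0.2464 0.042 ]
 [0.4061 0.4096 0.042 ]
 [0.4874 0.4213 0.042 ]
 [0.5116 0.2552 0.042 ]] [0.45843859 0.33315422 0.042     ]
cap [0.4528 0.3695 0.069 ] along 0.0368
capbot [0.4674 0.3717 0.069 ] along 0.0369
captop [0.4399 0.3675 0.069 ] along 0.0367
line [0.4332 0.3495 0.042 ] along 0.0198
s+ [0.4521 0.3928 0.042 ] along 0.0599
s- [0.4678 0.2726 0.042 ] along -0.0612
bar0 [0.4847 0.2851 0.042 ] along -0.0513
barN [0.4759 0.3856 0.042 ] along 0.0494
```

```bash
python3 -c "
from h import *
go(.454,.3695,.052,188.2)"
```

```text
t 1.45 p [0.4548 0.3619 0.2006] yaw -171.7 q6 -1.11 w 0.0377 gf 0.0 F [-0.9 -0.1 -0.2]
roll 0.06 = 1 x 0.06 | total [ -0.3   7.6 148.6] = 5 x [-0.06  1.53 29.71]
```

send_rows([
  {"dx":0,"dy":7.6,"dz":20,"roll":0,"jaw":0.2},
  {"dx":0,"dy":0,"dz":36,"roll":0,"jaw":0.2},
  {"dx":0,"dy":0,"dz":36,"roll":0,"jaw":0.2},
  {"dx":0,"dy":0,"dz":30,"roll":0,"jaw":0.2},
  {"dx":0,"dy":0,"dz":18,"roll":0,"jaw":0.2},
  {"dx":0,"dy":0,"dz":8.6,"roll":0,"jaw":0.2},
  {"dx":0,"dy":0,"dz":0,"roll":0,"jaw":0.2},
  {"dx":0,"dy":0,"dz":0,"roll":0,"jaw":1},
  {"dx":0,"dy":0,"dz":0,"roll":0,"jaw":1},
  {"dx":0,"dy":0,"dz":0,"roll":0,"jaw":1},
  {"dx":0,"dy":0,"dz":0,"roll":0,"jaw":1},
], force=8)

```text
time_s: 2.37
ee_pos: [0.4549, 0.3693, 0.0533]
eef_rot: [3.141, 0.002, -2.998]
force: [-0.4, 0.8, 0.5]
grip_width: 0.0142
grip_force: 0.9
```

send_rows([
  {"dx":0,"dy":0,"dz":0,"roll":0,"jaw":1},
  {"dx":0,"dy":0,"dz":0,"roll":0,"jaw":1},
  {"dx":0,"dy":-12,"dz":0,"roll":0,"jaw":1},
  {"dx":0,"dy":-18,"dz":0,"roll":0,"jaw":1},
  {"dx":0,"dy":-18,"dz":0,"roll":0,"jaw":1},
  {"dx":0,"dy":-18,"dz":0,"roll":0,"jaw":1},
  {"dx":0,"dy":-12,"dz":0,"roll":0,"jaw":1},
  {"dx":0,"dy":-8,"dz":0,"roll":0,"jaw":1},
  {"dx":0,"dy":-2,"dz":0,"roll":0,"jaw":1},
  {"dx":0,"dy":0,"dz":0,"roll":0,"jaw":1},
  {"dx":0,"dy":0,"dz":0,"roll":0,"jaw":1},
])

```text
time_s: 3.28
ee_pos: [0.4668, 0.2827, 0.0531]
eef_rot: [3.139, 0.0, -2.999]
force: [-7.6, 6.6, 9.3]
grip_width: 0.014
grip_force: 8.0
```

send_rows([
  {"dx":0,"dy":0,"dz":0,"roll":0,"jaw":0.2},
  {"dx":0,"dy":0,"dz":0,"roll":0,"jaw":0.2},
  {"dx":0,"dy":0,"dz":0,"roll":0,"jaw":0.2},
  {"dx":0,"dy":0,"dz":-20,"roll":0,"jaw":0.2},
  {"dx":0,"dy":0,"dz":-40,"roll":0,"jaw":0.2},
  {"dx":0,"dy":0,"dz":-40,"roll":0,"jaw":0.2},
  {"dx":0,"dy":0,"dz":-40,"roll":0,"jaw":0.2},
  {"dx":0,"dy":0,"dz":-10,"roll":0,"jaw":0.2},
  {"dx":0,"dy":0,"dz":0,"roll":0,"jaw":0.2},
])

```text
time_s: 4.03
ee_pos: [0.4682, 0.2821, 0.2053]
eef_rot: [3.14, 0.005, -2.998]
force: [1.1, 0.6, -0.5]
grip_width: 0.0373
grip_force: 0.0
```

```bash
python3 -c "
from h import *
c=cam('wrist','w3.png',(180,110,400,250),3.4);go(.5,.25,.25,180)"
```

```text
t 4.08 p [0.4674 0.2817 0.2026] yaw -171.8 q6 -1.24 w 0.0378 gf 0.0 F [ 0.5  0.6 -0.4]
roll 8.20 = 2 x 4.10 | total [-32.6 -31.7 -47.4] = 2 x [-16.29 -15.85 -23.69]
```

View pics/w3.png

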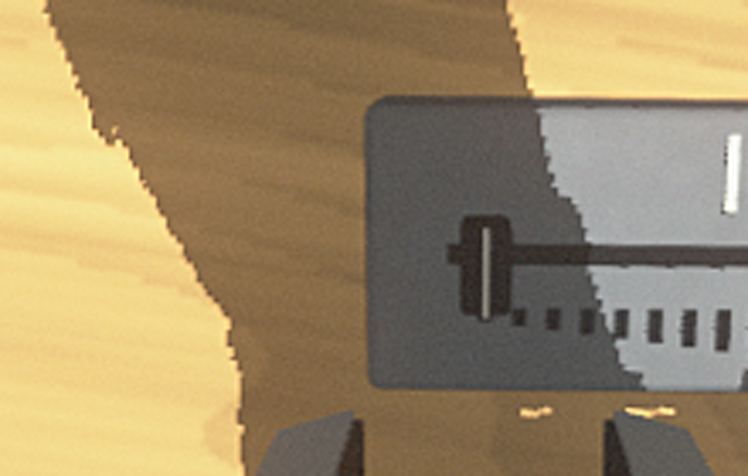

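```bash
python3 -c "
from h import *
c=load('wrist'); A=lambda u,v,z:at_z(c,180+u/3.4,110+v/3.4,z)
y=np.array([-.143,.99]); p=A(486,268,.069); l=A(732,175,.042);e=A(448,253,.042);b=A(520,318,.042)
for q in (l,e,b): print(q.round(4),((q-p)[:2]@y).round(4))
print(p)
"
```

```text
[0.4332 0.3489 0.042 ] 0.07
[0.4671 0.2721 0.042 ] -0.0109
[0.4832 0.2956 0.042 ] 0.01
[0.4643385  0.28269028 0.069     ]
```

```bash
cat >> h.py <<'E'
HUB=np.array([.602,.031])
def arc(r,a,yaw):
    a=np.radians(a); P=np.c_[np.cos(a),np.sin(a)]*r*1000; d=np.diff(P,axis=0)
    y=np.radians(yaw); X=np.array([np.cos(y),np.sin(y)]); Y=np.array([np.sin(y),-np.cos(y)])
    print(np.c_[d@X,d@Y].round(1).tolist())
E
python3 -c "
from h import *
go(.610,.126,.25); go(.610,.126,.145)
a=np.r_[85,np.arange(89,193,4),195,198,200,201.5,202]; print(len(a)-1); arc(.095,a,-171.8)"
```

```text
t 4.08 p [0.4674 0.2817 0.2026] yaw -171.8 q6 -1.24 w 0.0378 gf 0.0 F [ 0.5  0.6 -0.4]
roll 0.00 = 0 x 0.00 | total [-118.9 -174.4  -47.4] = 5 x [-23.78 -34.89  -9.48]
t 4.08 p [0.4674 0.2817 0.2026] yaw -171.8 q6 -1.24 w 0.0378 gf 0.0 F [ 0.5  0.6 -0.4]
roll 0.00 = 0 x 0.00 | total [-118.9 -174.4   57.6] = 5 x [-23.78 -34.89  11.52]
31
[[6.5, 1.3], [6.6, 0.8], [6.6, 0.4], [6.6, -0.1], [6.6, -0.6], [6.6, -1.0], [6.5, -1.5], [6.3, -1.9], [6.2, -2.4], [6.0, -2.8], [5.8, -3.2], [5.6, -3.6], [5.3, -4.0], [5.0, -4.3], [4.7, -4.7], [4.4, -5.0], [4.0, -5.3], [3.6, -5.5], [3.2, -5.8], [2.8, -6.0], [2.4, -6.2], [2.0, -6.3], [1.5, -6.5], [1.1, -6.5], [0.6, -6.6], [0.1, -6.6], [-0.7, -9.9], [-0.7, -4.9], [-0.6, -3.3], [-0.5, -2.4], [-0.2, -0.8]]
```

send_rows([
  {"dx":0,"dy":0,"dz":-35,"roll":0,"jaw":1},
  {"dx":0,"dy":0,"dz":-12.4,"roll":0,"jaw":1},
  {"dx":-23.8,"dy":-34.9,"dz":0,"roll":0,"jaw":1},
  {"dx":-23.8,"dy":-34.9,"dz":0,"roll":0,"jaw":1},
  {"dx":-23.8,"dy":-34.9,"dz":0,"roll":0,"jaw":1},
  {"dx":-23.8,"dy":-34.9,"dz":0,"roll":0,"jaw":1},
  {"dx":-23.8,"dy":-34.9,"dz":0,"roll":0,"jaw":1},
  {"dx":0,"dy":0,"dz":0,"roll":0,"jaw":1},
  {"dx":0,"dy":0,"dz":30,"roll":0,"jaw":1},
  {"dx":0,"dy":0,"dz":40,"roll":0,"jaw":1},
  {"dx":0,"dy":0,"dz":35,"roll":0,"jaw":1},
  {"dx":0,"dy":0,"dz":0,"roll":0,"jaw":1},
])

```text
time_s: 5.08
ee_pos: [0.604, 0.1276, 0.1352]
eef_rot: [-3.141, -0.014, -2.998]
force: [-0.6, 0.2, -1.2]
grip_width: 0.0004
grip_force: 0.0
```

send_rows([
  {"dx":6.5,"dy":1.3,"dz":0,"roll":0,"jaw":1},
  {"dx":6.6,"dy":0.8,"dz":0,"roll":0,"jaw":1},
  {"dx":6.6,"dy":0.4,"dz":0,"roll":0,"jaw":1},
  {"dx":6.6,"dy":-0.1,"dz":0,"roll":0,"jaw":1},
  {"dx":6.6,"dy":-0.6,"dz":0,"roll":0,"jaw":1},
  {"dx":6.6,"dy":-1.0,"dz":0,"roll":0,"jaw":1},
  {"dx":6.5,"dy":-1.5,"dz":0,"roll":0,"jaw":1},
  {"dx":6.3,"dy":-1.9,"dz":0,"roll":0,"jaw":1},
  {"dx":6.2,"dy":-2.4,"dz":0,"roll":0,"jaw":1},
  {"dx":6.0,"dy":-2.8,"dz":0,"roll":0,"jaw":1},
  {"dx":5.8,"dy":-3.2,"dz":0,"roll":0,"jaw":1},
])

```text
time_s: 6.0
ee_pos: [0.5393, 0.1069, 0.1445]
eef_rot: [-3.142, -0.0, -2.998]
force: [1.0, -0.3, 1.4]
grip_width: 0.0004
grip_force: 0.4
```

send_rows([
  {"dx":5.6,"dy":-3.6,"dz":0,"roll":0,"jaw":1},
  {"dx":5.3,"dy":-4.0,"dz":0,"roll":0,"jaw":1},
  {"dx":5.0,"dy":-4.3,"dz":0,"roll":0,"jaw":1},
  {"dx":4.7,"dy":-4.7,"dz":0,"roll":0,"jaw":1},
  {"dx":4.4,"dy":-5.0,"dz":0,"roll":0,"jaw":1},
  {"dx":4.0,"dy":-5.3,"dz":0,"roll":0,"jaw":1},
  {"dx":3.6,"dy":-5.5,"dz":0,"roll":0,"jaw":1},
  {"dx":3.2,"dy":-5.8,"dz":0,"roll":0,"jaw":1},
  {"dx":2.8,"dy":-6.0,"dz":0,"roll":0,"jaw":1},
  {"dx":2.4,"dy":-6.2,"dz":0,"roll":0,"jaw":1},
  {"dx":2.0,"dy":-6.3,"dz":0,"roll":0,"jaw":1},
])

```text
time_s: 6.92
ee_pos: [0.5052, 0.0443, 0.1445]
eef_rot: [3.142, -0.0, -2.998]
force: [-0.1, -0.5, -0.0]
grip_width: 0.0004
grip_force: 0.3
```

send_rows([
  {"dx":1.5,"dy":-6.5,"dz":0,"roll":0,"jaw":1},
  {"dx":1.1,"dy":-6.5,"dz":0,"roll":0,"jaw":1},
  {"dx":0.6,"dy":-6.6,"dz":0,"roll":0,"jaw":1},
  {"dx":0.1,"dy":-6.6,"dz":0,"roll":0,"jaw":1},
  {"dx":-0.4,"dy":-6,"dz":0,"roll":0,"jaw":1},
  {"dx":-0.6,"dy":-5,"dz":0,"roll":0,"jaw":1},
  {"dx":-0.7,"dy":-4,"dz":0,"roll":0,"jaw":1},
  {"dx":-0.6,"dy":-3.3,"dz":0,"roll":0,"jaw":1},
  {"dx":-0.5,"dy":-2,"dz":0,"roll":0,"jaw":1},
  {"dx":-0.3,"dy":-1,"dz":0,"roll":0,"jaw":1},
  {"dx":0,"dy":0,"dz":0,"roll":0,"jaw":1},
  {"dx":0,"dy":0,"dz":0,"roll":0,"jaw":1},
])

```text
time_s: 7.92
ee_pos: [0.512, -0.002, 0.1445]
eef_rot: [-3.142, -0.0, -2.998]
force: [0.0, -1.3, -0.3]
grip_width: 0.0004
grip_force: 0.0
```

send_rows([
  {"dx":0.5,"dy":4,"dz":0,"roll":0,"jaw":1},
  {"dx":0.5,"dy":6,"dz":0,"roll":0,"jaw":1},
  {"dx":0,"dy":10,"dz":-10,"roll":0,"jaw":1},
  {"dx":0,"dy":0,"dz":-30,"roll":0,"jaw":1},
  {"dx":0,"dy":0,"dz":-40,"roll":0,"jaw":1},
  {"dx":0,"dy":0,"dz":-35,"roll":0,"jaw":1},
  {"dx":0,"dy":0,"dz":0,"roll":0,"jaw":1},
])

```text
time_s: 8.5
ee_pos: [0.5098, 0.0185, 0.2672]
eef_rot: [-3.14, 0.01, -2.997]
force: [0.2, -0.7, 0.4]
grip_width: 0.0005
grip_force: 0.0
```

```bash
python3 -c "
from h import *
go(.46,-.30,.25,180)"
```

```text
t 8.5 p [0.5098 0.0185 0.2672] yaw -171.7 q6 -1.75 w 0.0005 gf 0.0 F [ 0.2 -0.7  0.4]
roll 8.26 = 2 x 4.13 | total [  49.8 -318.5   17.2] = 9 x [  5.53 -35.39   1.91]
```

send_rows([
  {"dx":0,"dy":0,"dz":0,"roll":7.16,"jaw":-0.4},
  {"dx":0,"dy":0,"dz":0,"roll":7.16,"jaw":-0.4},
  {"dx":0,"dy":0,"dz":0,"roll":7.16,"jaw":-0.4},
  {"dx":0,"dy":0,"dz":0,"roll":7.16,"jaw":-0.4},
  {"dx":0,"dy":0,"dz":0,"roll":7.16,"jaw":-0.4},
  {"dx":0,"dy":0,"dz":0,"roll":7.16,"jaw":-0.4},
  {"dx":0,"dy":0,"dz":0,"roll":7.16,"jaw":-0.4},
  {"dx":0,"dy":0,"dz":0,"roll":7.16,"jaw":-0.4},
  {"dx":0,"dy":0,"dz":0,"roll":7.16,"jaw":-0.4},
  {"dx":0,"dy":0,"dz":0,"roll":7.16,"jaw":-0.4},
  {"dx":0,"dy":0,"dz":0,"roll":7.16,"jaw":-0.4},
  {"dx":0,"dy":0,"dz":0,"roll":7.16,"jaw":-0.4},
])

```text
time_s: 9.5
ee_pos: [0.508, 0.0185, 0.2601]
eef_rot: [3.141, 0.0, 1.78]
force: [0.5, 1.2, -0.2]
grip_width: 0.0656
grip_force: 0.0
```

send_rows([
  {"dx":0,"dy":0,"dz":0,"roll":7.16,"jaw":-0.4},
  {"dx":0,"dy":0,"dz":0,"roll":7.16,"jaw":-0.4},
  {"dx":0,"dy":0,"dz":0,"roll":7.16,"jaw":-0.4},
  {"dx":0,"dy":0,"dz":0,"roll":7.16,"jaw":-0.4},
  {"dx":0,"dy":0,"dz":0,"roll":7.16,"jaw":-0.4},
  {"dx":0,"dy":0,"dz":0,"roll":7.16,"jaw":-0.4},
  {"dx":0,"dy":0,"dz":0,"roll":7.16,"jaw":-0.4},
  {"dx":0,"dy":0,"dz":0,"roll":7.16,"jaw":-0.4},
  {"dx":0,"dy":0,"dz":0,"roll":7.16,"jaw":-0.4},
  {"dx":0,"dy":0,"dz":0,"roll":7.16,"jaw":-0.4},
  {"dx":0,"dy":0,"dz":0,"roll":7.16,"jaw":-0.4},
  {"dx":0,"dy":0,"dz":0,"roll":7.16,"jaw":-0.4},
])

```text
time_s: 10.5
ee_pos: [0.508, 0.0185, 0.2601]
eef_rot: [3.141, -0.0, 0.28]
force: [-0.7, -0.5, 0.5]
grip_width: 0.066
grip_force: 0.0
```

send_rows([
  {"dx":0,"dy":0,"dz":0,"roll":7.16,"jaw":-0.4},
  {"dx":0,"dy":0,"dz":0,"roll":7.16,"jaw":-0.4},
  {"dx":0,"dy":0,"dz":0,"roll":2.1,"jaw":-0.4},
  {"dx":-5.5,"dy":35.4,"dz":2,"roll":0,"jaw":-0.4},
  {"dx":-5.5,"dy":35.4,"dz":2,"roll":0,"jaw":-0.4},
  {"dx":-5.5,"dy":35.4,"dz":2,"roll":0,"jaw":-0.4},
  {"dx":-5.5,"dy":35.4,"dz":2,"roll":0,"jaw":-0.4},
  {"dx":-5.5,"dy":35.4,"dz":2,"roll":0,"jaw":-0.4},
  {"dx":-5.5,"dy":35.4,"dz":2,"roll":0,"jaw":-0.4},
  {"dx":-5.5,"dy":35.4,"dz":2,"roll":0,"jaw":-0.4},
  {"dx":-5.5,"dy":35.4,"dz":2,"roll":0,"jaw":-0.4},
  {"dx":-5.5,"dy":35.4,"dz":2,"roll":0,"jaw":-0.4},
])

```text
time_s: 11.5
ee_pos: [0.4582, -0.3019, 0.2421]
eef_rot: [3.141, -0.001, -0.0]
force: [0.3, -0.3, -0.2]
grip_width: 0.0658
grip_force: 0.0
```

send_rows([
  {"dx":0,"dy":0,"dz":0,"roll":0,"jaw":-0.4},
  {"dx":0,"dy":0,"dz":0,"roll":0,"jaw":-0.4},
  {"dx":0,"dy":0,"dz":0,"roll":0,"jaw":-0.4},
])

```text
time_s: 11.75
ee_pos: [0.4588, -0.3, 0.2418]
eef_rot: [-3.142, -0.0, -0.0]
force: [-0.1, 0.4, -0.5]
grip_width: 0.0656
grip_force: 0.0
```

```bash
python3 -c "
from h import *
c=cam('wrist'); t=cam('top'); go(.499,-.278,.1,0)
a=cv2.resize(c['frame'][...,::-1],(800,500)); 
cv2.imwrite('pics/w4.png',a)
b=cv2.resize(t['frame'][125:250,250:390,::-1],(672,600),interpolation=cv2.INTER_CUBIC);cv2.imwrite('pics/t4.png',b)
"
```

```text
t 11.85 p [ 0.4589 -0.2996  0.2419] yaw 0.0 q6 0.92 w 0.0657 gf 0.0 F [ 0.1  0.3 -0.3]
roll 0.05 = 1 x 0.05 | total [ 40.1 -21.6 141.9] = 4 x [10.02 -5.39 35.49]
```

View pics/w4.png

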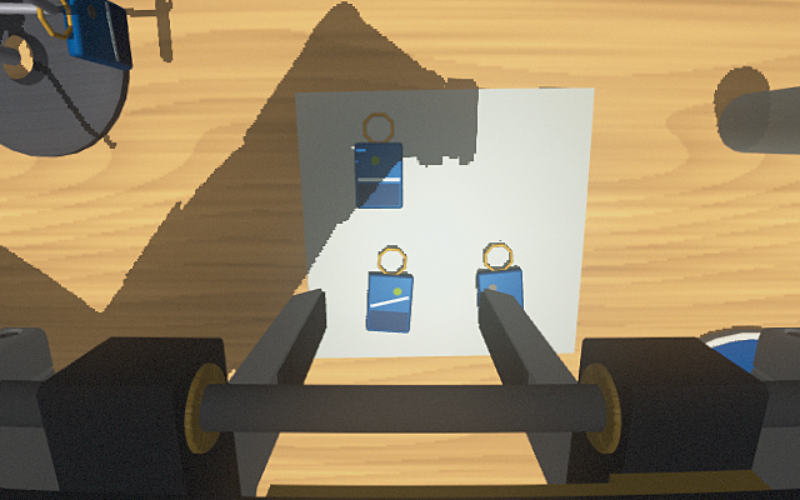

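View pics/t4.png

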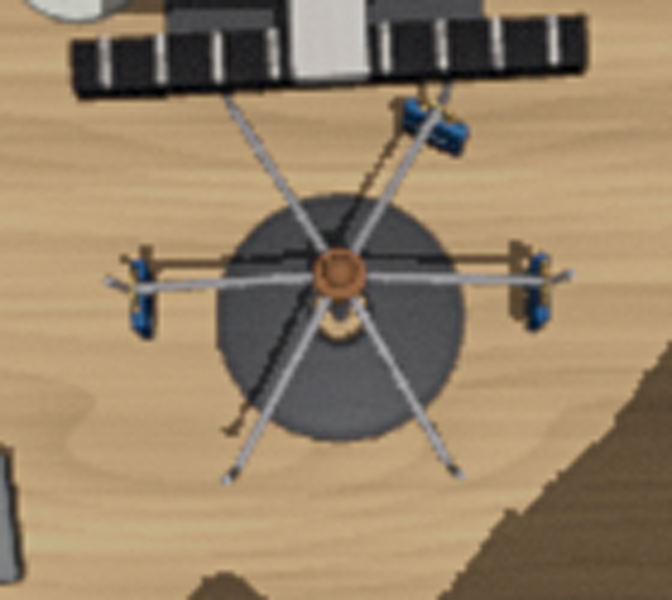

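```bash
python3 -c "
from h import *
c=load('wrist'); A=lambda u,v,z:at_z(c,u/1.25,v/1.25,z)
t=load('top'); T=lambda u,v,z:at_z(t,250+u/4.8,125+v/4.8,z)
for n,e,far in [('A',(378.5,128),(378.5,208)),('B',(391.5,260),(388.5,332))]:
    e=A(*e,.007);f=A(*far,.012);d=f-e;print(n,e.round(4),f.round(4),np.hypot(*d[:2]),np.degrees(np.arctan2(-d[1],-d[0])),'ctr',(e+d*42/72).round(4))
print('C',A(497,256,.007).round(4))
h=T(340,274,.213);print('hub',h.round(4))
for n,u,v in [('4',230,479),('5',458,472),('0',108,282),('1',571,276)]:
    p=T(u,v,.18);d=p-h; print(n,p.round(4),np.degrees(np.arctan2(d[1],d[0])).round(1),np.hypot(*d[:2]).round(4))
"
```

```text
A [ 0.5421 -0.2788  0.007 ] [ 0.4703 -0.2782  0.012 ] 0.07175764956422799 -0.4799279534564261 ctr [ 0.5002 -0.2785  0.0099]
B [ 0.4193 -0.2898  0.007 ] [ 0.3469 -0.2865  0.012 ] 0.07254010302558382 -2.609325209112616 ctr [ 0.3771 -0.2879  0.0099]
C [ 0.4233 -0.3914  0.007 ]
hub [0.5987 0.0306 0.213 ]
4 [0.4817 0.0965 0.18  ] 150.6 0.1343
5 [ 0.4849 -0.0384  0.18  ] -148.8 0.1331
0 [0.6    0.1693 0.18  ] 89.5 0.1387
1 [ 0.6017 -0.1076  0.18  ] -88.7 0.1382
```

```bash
python3 -c "
from h import *
go(.502,-.2785,.004,-0.5)"
```

```text
t 11.85 p [ 0.4589 -0.2996  0.2419] yaw 0.0 q6 0.92 w 0.0657 gf 0.0 F [ 0.1  0.3 -0.3]
roll 0.55 = 1 x 0.55 | total [ 42.9 -21.4 237.9] = 7 x [ 6.13 -3.06 33.99]
```

send_rows([
  {"dx":20,"dy":-10,"dz":30,"roll":0.5,"jaw":-0.4},
  {"dx":22.9,"dy":-11.4,"dz":35,"roll":0,"jaw":-0.4},
  {"dx":0,"dy":0,"dz":38,"roll":0,"jaw":-0.4},
  {"dx":0,"dy":0,"dz":38,"roll":0,"jaw":-0.4},
  {"dx":0,"dy":0,"dz":38,"roll":0,"jaw":-0.4},
  {"dx":0,"dy":0,"dz":30,"roll":0,"jaw":-0.4},
  {"dx":0,"dy":0,"dz":18,"roll":0,"jaw":-0.4},
  {"dx":0,"dy":0,"dz":8,"roll":0,"jaw":-0.4},
  {"dx":0,"dy":0,"dz":2,"roll":0,"jaw":-0.4},
  {"dx":0,"dy":0,"dz":0,"roll":0,"jaw":-0.4},
  {"dx":0,"dy":0,"dz":0,"roll":0,"jaw":-0.4},
])

```text
time_s: 12.77
ee_pos: [0.5014, -0.2803, 0.0075]
eef_rot: [3.14, -0.002, -0.009]
force: [0.0, -0.6, 0.2]
grip_width: 0.0655
grip_force: 0.0
```

send_rows([
  {"dx":0,"dy":0,"dz":0,"roll":0,"jaw":1},
  {"dx":0,"dy":0,"dz":0,"roll":0,"jaw":1},
  {"dx":0,"dy":0,"dz":0,"roll":0,"jaw":1},
  {"dx":0,"dy":0,"dz":0,"roll":0,"jaw":1},
  {"dx":0,"dy":0,"dz":0,"roll":0,"jaw":1},
  {"dx":0,"dy":0,"dz":0,"roll":0,"jaw":1},
], force=15)

```text
time_s: 13.27
ee_pos: [0.5007, -0.2803, 0.0064]
eef_rot: [3.141, -0.001, -0.01]
force: [-1.1, 1.4, 6.4]
grip_width: 0.0437
grip_force: 15.0
```

send_rows([
  {"dx":0,"dy":0,"dz":-10,"roll":0,"jaw":1},
  {"dx":0,"dy":0,"dz":-25,"roll":0,"jaw":1},
  {"dx":0,"dy":0,"dz":-35,"roll":0,"jaw":1},
  {"dx":0,"dy":0,"dz":-35,"roll":0,"jaw":1},
  {"dx":0,"dy":0,"dz":-35,"roll":0,"jaw":1},
  {"dx":0,"dy":0,"dz":-35,"roll":0,"jaw":1},
  {"dx":0,"dy":0,"dz":-35,"roll":0,"jaw":1},
  {"dx":0,"dy":0,"dz":-20,"roll":0,"jaw":1},
  {"dx":0,"dy":0,"dz":0,"roll":0,"jaw":1},
])

```text
time_s: 14.02
ee_pos: [0.5015, -0.2809, 0.2415]
eef_rot: [3.137, -0.007, -0.009]
force: [0.3, -0.9, -0.5]
grip_width: 0.0435
grip_force: 15.0
```

```bash
cat >> h.py <<'E'
def hang(tip,ang,eyeoff=41.5,z=.215):
    "TCP goal with the eye over the prong tip; ang = branch world angle"
    a=np.radians(ang); u=np.array([np.cos(a),np.sin(a)])
    g=np.array(tip)+u*eyeoff/1000; print('goal',g.round(4)); go(g[0],g[1],z,ang-180)
E
python3 -c "
from h import *
c=cam('wrist','w5.png',None,1.25); hang((.483,-.040),210.8)"
```

```text
goal [ 0.4474 -0.0612]
t 14.07 p [ 0.5009 -0.2805  0.2383] yaw -0.5 q6 1.01 w 0.0439 gf 15.0 F [ 0.1  0.3 -1.1]
roll -31.34 = 5 x -6.27 | total [  66.2 -215.8   23.3] = 6 x [ 11.04 -35.96   3.89]
```

View pics/w5.png

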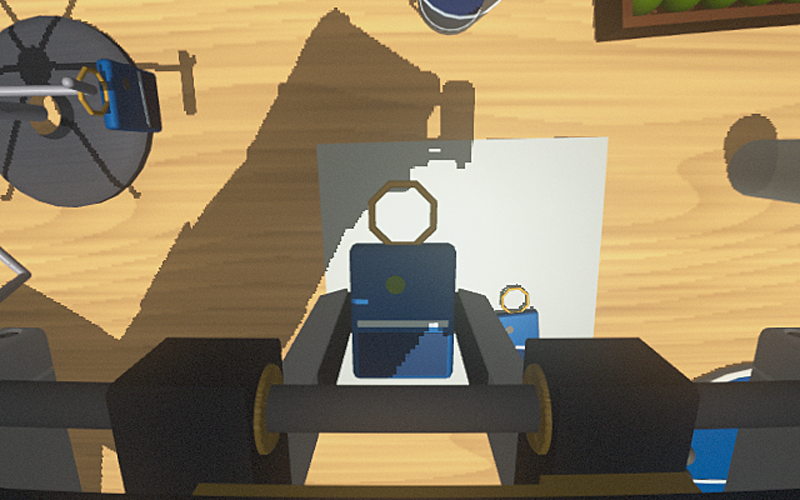

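send_rows([
  {"dx":0,"dy":0,"dz":0,"roll":-6.27,"jaw":1},
  {"dx":0,"dy":0,"dz":0,"roll":-6.27,"jaw":1},
  {"dx":0,"dy":0,"dz":0,"roll":-6.27,"jaw":1},
  {"dx":0,"dy":0,"dz":0,"roll":-6.27,"jaw":1},
  {"dx":0,"dy":0,"dz":0,"roll":-6.27,"jaw":1},
  {"dx":9.5,"dy":-30.8,"dz":0,"roll":0,"jaw":1},
  {"dx":9.5,"dy":-30.8,"dz":0,"roll":0,"jaw":1},
  {"dx":9.5,"dy":-30.8,"dz":0,"roll":0,"jaw":1},
  {"dx":9.5,"dy":-30.8,"dz":0,"roll":0,"jaw":1},
  {"dx":9.5,"dy":-30.8,"dz":0,"roll":0,"jaw":1},
  {"dx":9.5,"dy":-30.8,"dz":5,"roll":0,"jaw":1},
  {"dx":9.2,"dy":-31,"dz":10,"roll":0,"jaw":1},
])

```text
time_s: 15.07
ee_pos: [0.446, -0.0596, 0.2202]
eef_rot: [-3.141, 0.0, 0.537]
force: [1.8, 0.2, 0.5]
grip_width: 0.0434
grip_force: 15.0
```

send_rows([
  {"dx":0,"dy":0,"dz":8,"roll":0,"jaw":1},
  {"dx":0,"dy":0,"dz":0,"roll":0,"jaw":1},
  {"dx":0,"dy":0,"dz":0,"roll":0,"jaw":1},
  {"dx":0,"dy":0,"dz":0,"roll":0,"jaw":1},
])

```text
time_s: 15.4
ee_pos: [0.447, -0.0617, 0.2127]
eef_rot: [-3.141, 0.0, 0.537]
force: [0.7, -0.2, -0.2]
grip_width: 0.0437
grip_force: 15.0
```

```bash
python3 -c "
from h import *
c=load('wrist'); o=get_obs()
print('eye',at_z(c,403/1.25,214/1.25,.239))
c=cam('wrist','w6.png',(180,60,480,280),2.6); hang((.483,-.040),210.8)"
```

```text
eye [ 0.54209577 -0.28147554  0.239     ]
goal [ 0.4474 -0.0612]
t 15.45 p [ 0.4471 -0.0618  0.2129] yaw 30.7 q6 0.82 w 0.0436 gf 15.0 F [ 0.4 -0.5 -0.8]
roll -0.06 = 1 x -0.06 | total [ 0.5 -0.3 -2.1] = 1 x [ 0.53 -0.34 -2.14]
```

View pics/w6.png

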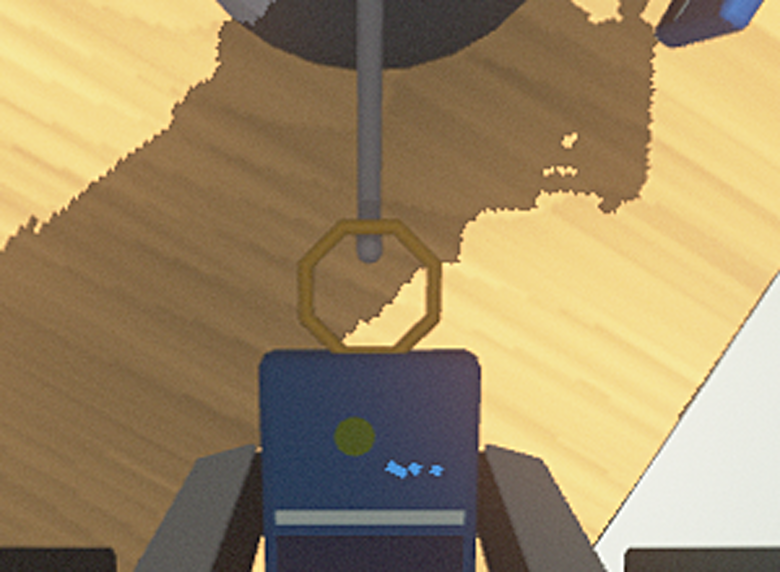

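```bash
python3 -c "
from h import *
c=load('wrist');A=lambda u,v,z:at_z(c,180+u/2.6,60+v/2.6,z)
t=A(369,250,.18);e=A(370,287,.2135);r=np.radians(30.7);d=(t-e)[:2]*1000
print(t,e,'tool x,y',d@[np.cos(r),np.sin(r)],d@[np.sin(r),-np.cos(r)])"
```

```text
[ 0.48566497 -0.03864386  0.18      ] [ 0.48276953 -0.04054594  0.2135    ] tool x,y 3.460740519321176 -0.1572642106445619
```

send_rows([
  {"dx":2.5,"dy":0,"dz":5,"roll":0,"jaw":1},
  {"dx":0.5,"dy":0,"dz":8,"roll":0,"jaw":1},
  {"dx":0,"dy":0,"dz":8,"roll":0,"jaw":1},
  {"dx":0.5,"dy":0,"dz":7,"roll":0,"jaw":1},
  {"dx":1.5,"dy":0,"dz":7,"roll":0,"jaw":1},
  {"dx":1.5,"dy":0,"dz":6,"roll":0,"jaw":1},
  {"dx":1.5,"dy":0,"dz":6,"roll":0,"jaw":1},
  {"dx":0.5,"dy":0,"dz":4,"roll":0,"jaw":1},
  {"dx":0,"dy":0,"dz":2,"roll":0,"jaw":1},
  {"dx":0,"dy":0,"dz":0,"roll":0,"jaw":1},
  {"dx":0,"dy":0,"dz":0,"roll":0,"jaw":1},
])

```text
time_s: 16.37
ee_pos: [0.4543, -0.0566, 0.16]
eef_rot: [3.141, -0.0, 0.538]
force: [0.9, 0.2, -0.1]
grip_width: 0.0436
grip_force: 15.0
```

send_rows([
  {"dx":0,"dy":0,"dz":2,"roll":0,"jaw":1},
  {"dx":0,"dy":0,"dz":3,"roll":0,"jaw":1},
  {"dx":0.5,"dy":0,"dz":4,"roll":0,"jaw":1},
  {"dx":0.5,"dy":0,"dz":4,"roll":0,"jaw":1},
  {"dx":0.5,"dy":0,"dz":4,"roll":0,"jaw":1},
  {"dx":0.5,"dy":0,"dz":4,"roll":0,"jaw":1},
  {"dx":1,"dy":0,"dz":4,"roll":0,"jaw":1},
  {"dx":1,"dy":0,"dz":4,"roll":0,"jaw":1},
  {"dx":1,"dy":0,"dz":4,"roll":0,"jaw":1},
  {"dx":0,"dy":0,"dz":0,"roll":0,"jaw":1},
  {"dx":0,"dy":0,"dz":0,"roll":0,"jaw":1},
], force=3)

```text
time_s: 17.28
ee_pos: [0.4584, -0.054, 0.1266]
eef_rot: [-3.141, 0.0, 0.538]
force: [-1.3, -0.4, -1.2]
grip_width: 0.0439
grip_force: 3.0
```

```bash
python3 -c "
from h import *
c=cam('wrist','w7.png',(180,60,480,280),2.6);go(.45,-.06,.13)"
```

```text
t 17.33 p [ 0.4584 -0.054   0.1268] yaw 30.8 q6 0.84 w 0.0438 gf 3.0 F [ 1.5 -0.3 -1.1]
roll 0.00 = 0 x 0.00 | total [-10.3   0.8  -3.2] = 1 x [-10.32   0.81  -3.2 ]
```

View pics/w7.png

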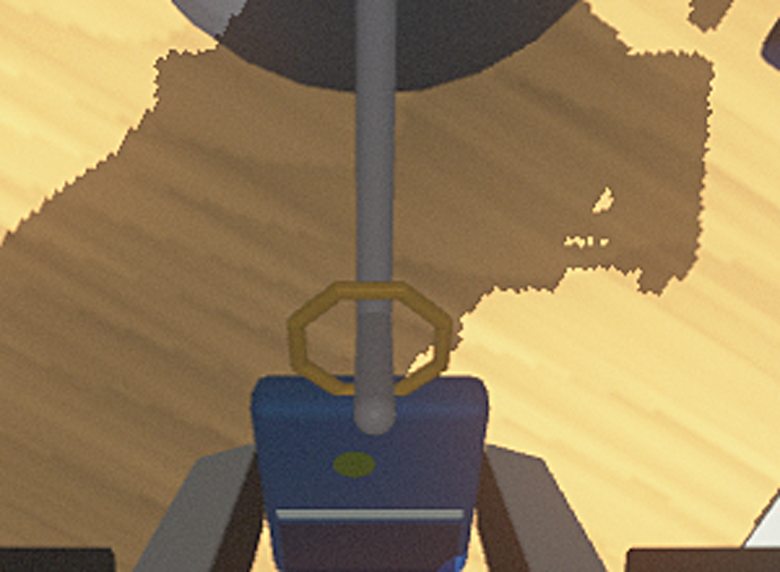

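send_rows([
  {"dx":1,"dy":0,"dz":4,"roll":0,"jaw":1},
  {"dx":1,"dy":0,"dz":4,"roll":0,"jaw":1},
  {"dx":0,"dy":0,"dz":0,"roll":0,"jaw":1},
  {"dx":0,"dy":0,"dz":0,"roll":0,"jaw":-0.1},
  {"dx":0,"dy":0,"dz":0,"roll":0,"jaw":-0.4},
  {"dx":0,"dy":0,"dz":0,"roll":0,"jaw":-0.4},
  {"dx":0,"dy":0,"dz":0,"roll":0,"jaw":-0.4},
  {"dx":0,"dy":0,"dz":0,"roll":0,"jaw":-0.4},
  {"dx":-12,"dy":0,"dz":-10,"roll":0,"jaw":-0.4},
  {"dx":-10,"dy":0,"dz":-30,"roll":0,"jaw":-0.4},
  {"dx":0,"dy":0,"dz":-40,"roll":0,"jaw":-0.4},
  {"dx":0,"dy":0,"dz":-38,"roll":0,"jaw":-0.4},
])

```text
time_s: 18.33
ee_pos: [0.4405, -0.0644, 0.2385]
eef_rot: [-3.141, 0.001, 0.537]
force: [0.5, 0.5, 0.6]
grip_width: 0.066
grip_force: 0.0
```

```bash
python3 -c "
from h import *
go(.46,-.33,.24,0)
c=cam('wrist'); P=cloud(c)
# blue points near branch5
hsv=cv2.cvtColor(c['frame'],cv2.COLOR_RGB2HSV); mk=(hsv[...,0]>98)&(hsv[...,0]<125)&(hsv[...,1]>110)
for lab,cx,cy in [('5',.6-.107,.031-.064)]:
    m=mk&(np.hypot(P[...,0]-cx,P[...,1]-cy)<.05); q=P[m]; print(len(q),q.mean(0) if len(q) else '',q[:,2].min() if len(q) else '',q[:,2].max() if len(q) else '')"
```

```text
t 18.33 p [ 0.4405 -0.0644  0.2385] yaw 30.8 q6 0.81 w 0.066 gf 0.0 F [0.5 0.5 0.6]
roll 30.78 = 5 x 6.16 | total [ 19.5 265.6  -1.5] = 8 x [ 2.44 33.2  -0.19]
538 [ 0.51888062 -0.02431484  0.1286083 ] 0.09596438493839186 0.41744861649607695
```

```bash
cat >> h.py <<'E'
def pieces(c):
    P=cloud(c); hsv=cv2.cvtColor(c['frame'],cv2.COLOR_RGB2HSV)
    mk=((hsv[...,0]>98)&(hsv[...,0]<125)&(hsv[...,1]>110)&(P[...,2]<.03)&(P[...,2]>-.01)).astype(np.uint8)
    mk=cv2.morphologyEx(mk,cv2.MORPH_CLOSE,np.ones((9,9)))
    n,l,s,ce=cv2.connectedComponentsWithStats(mk)
    for i in range(1,n):
        if s[i,4]<400: continue
        px=np.argwhere(l==i)[:,::-1]
        q=np.array([at_z(c,u,v,.012)[:2] for u,v in px],np.float32)
        r=cv2.minAreaRect(q*1000); b=cv2.boxPoints(r); e=b[1]-b[0],b[2]-b[1]
        e=max(e,key=lambda k:np.hypot(*k)); a=(np.degrees(np.arctan2(e[1],e[0]))+90)%180-90
        print('piece ctr',np.round(r[0],1),'size',np.round(r[1],1),'yaw',round(float(a),1))
E
python3 -c "
from h import *
go(.385,-.335,.24,0)"
```

```text
t 18.38 p [ 0.443  -0.0648  0.2459] yaw 30.8 q6 0.81 w 0.0657 gf 0.0 F [-1.1  1.   7.1]
roll 30.79 = 5 x 6.16 | total [-58.  270.2   5.9] = 8 x [-7.25 33.78  0.74]
```

send_rows([
  {"dx":0,"dy":0,"dz":0,"roll":6.16,"jaw":-0.4},
  {"dx":0,"dy":0,"dz":0,"roll":6.16,"jaw":-0.4},
  {"dx":0,"dy":0,"dz":0,"roll":6.16,"jaw":-0.4},
  {"dx":0,"dy":0,"dz":0,"roll":6.16,"jaw":-0.4},
  {"dx":0,"dy":0,"dz":0,"roll":6.16,"jaw":-0.4},
  {"dx":-8.3,"dy":38.6,"dz":1,"roll":0,"jaw":-0.4},
  {"dx":-8.3,"dy":38.6,"dz":1,"roll":0,"jaw":-0.4},
  {"dx":-8.3,"dy":38.6,"dz":1,"roll":0,"jaw":-0.4},
  {"dx":-8.3,"dy":38.6,"dz":1,"roll":0,"jaw":-0.4},
  {"dx":-8.3,"dy":38.6,"dz":1,"roll":0,"jaw":-0.4},
  {"dx":-8.3,"dy":38.6,"dz":1,"roll":0,"jaw":-0.4},
  {"dx":-8.3,"dy":38.6,"dz":1,"roll":0,"jaw":-0.4},
])

```text
time_s: 19.38
ee_pos: [0.3824, -0.3364, 0.2297]
eef_rot: [3.141, -0.0, -0.0]
force: [0.9, 0.4, 0.5]
grip_width: 0.0653
grip_force: 0.0
```

send_rows([
  {"dx":0,"dy":0,"dz":0,"roll":0,"jaw":-0.4},
  {"dx":0,"dy":0,"dz":0,"roll":0,"jaw":-0.4},
  {"dx":0,"dy":0,"dz":0,"roll":0,"jaw":-0.4},
  {"dx":0,"dy":0,"dz":0,"roll":0,"jaw":-0.4},
])

```text
time_s: 19.72
ee_pos: [0.3836, -0.3336, 0.2299]
eef_rot: [3.142, -0.0, 0.001]
force: [-0.4, -0.1, 0.2]
grip_width: 0.0659
grip_force: 0.0
```

```bash
python3 -c "
from h import *
c=cam('wrist'); pieces(c); go(.379,-.288,.004,-2.6)"
```

```text
piece ctr [ 380.2 -396.2] size [58.1 42.3] yaw 6.0
piece ctr [ 376.4 -287.6] size [42.2 58.7] yaw -4.4
piece ctr [ 293.8 -649.4] size [161.9  97.9] yaw 72.2
t 19.77 p [ 0.3837 -0.3335  0.23  ] yaw 0.1 q6 0.78 w 0.0659 gf 0.0 F [ 0.6  0.6 -0.5]
roll 2.69 = 1 x 2.69 | total [ -6.8 -45.2 226. ] = 7 x [-0.96 -6.46 32.29]
```

send_rows([
  {"dx":0,"dy":0,"dz":0,"roll":4.1,"jaw":-0.4},
  {"dx":-4.5,"dy":-23,"dz":30,"roll":0,"jaw":-0.4},
  {"dx":-4.5,"dy":-23,"dz":38,"roll":0,"jaw":-0.4},
  {"dx":0,"dy":0,"dz":38,"roll":0,"jaw":-0.4},
  {"dx":0,"dy":0,"dz":38,"roll":0,"jaw":-0.4},
  {"dx":0,"dy":0,"dz":35,"roll":0,"jaw":-0.4},
  {"dx":0,"dy":0,"dz":25,"roll":0,"jaw":-0.4},
  {"dx":0,"dy":0,"dz":15,"roll":0,"jaw":-0.4},
  {"dx":0,"dy":0,"dz":7,"roll":0,"jaw":-0.4},
  {"dx":0,"dy":0,"dz":0,"roll":0,"jaw":-0.4},
  {"dx":0,"dy":0,"dz":0,"roll":0,"jaw":-0.4},
])

```text
time_s: 20.68
ee_pos: [0.3783, -0.2894, 0.0072]
eef_rot: [3.141, -0.001, -0.071]
force: [0.4, 0.3, 0.1]
grip_width: 0.0658
grip_force: 0.0
```

send_rows([
  {"dx":0,"dy":0,"dz":0,"roll":0,"jaw":1},
  {"dx":0,"dy":0,"dz":0,"roll":0,"jaw":1},
  {"dx":0,"dy":0,"dz":0,"roll":0,"jaw":1},
  {"dx":0,"dy":0,"dz":0,"roll":0,"jaw":1},
  {"dx":0,"dy":0,"dz":0,"roll":0,"jaw":1},
  {"dx":0,"dy":0,"dz":0,"roll":0,"jaw":1},
], force=15)

```text
time_s: 21.18
ee_pos: [0.378, -0.2897, 0.007]
eef_rot: [3.141, -0.001, -0.072]
force: [-1.2, 2.1, 7.6]
grip_width: 0.0441
grip_force: 15.0
```

send_rows([
  {"dx":0,"dy":0,"dz":-10,"roll":0,"jaw":1},
  {"dx":0,"dy":0,"dz":-25,"roll":0,"jaw":1},
  {"dx":0,"dy":0,"dz":-35,"roll":0,"jaw":1},
  {"dx":0,"dy":0,"dz":-35,"roll":0,"jaw":1},
  {"dx":0,"dy":0,"dz":-35,"roll":0,"jaw":1},
  {"dx":0,"dy":0,"dz":-35,"roll":0,"jaw":1},
  {"dx":0,"dy":0,"dz":-35,"roll":0,"jaw":1},
  {"dx":0,"dy":0,"dz":-25,"roll":0,"jaw":1},
  {"dx":0,"dy":0,"dz":0,"roll":0,"jaw":1},
])

```text
time_s: 21.93
ee_pos: [0.3787, -0.2904, 0.2473]
eef_rot: [3.136, -0.007, -0.071]
force: [-0.1, -0.9, -0.6]
grip_width: 0.0438
grip_force: 15.0
```

```bash
cat >> h.py <<'E'
def eye_in_hand(c,o):
    "ring centre (tool mm) of the held piece, by its depth: points beyond 32 mm ahead of TCP, within 15 mm of the held plane"
    P=cloud(c); p=np.array(o['ee_pos']); y=o['eef_rot'][2]
    d=(P-p)*1000; tx=d[...,0]*np.cos(y)+d[...,1]*np.sin(y); ty=d[...,0]*np.sin(y)-d[...,1]*np.cos(y)
    m=(tx>20)&(tx<75)&(abs(ty)<28)&(abs(d[...,2])<15)&(c['z_map']>0)
    q=np.c_[tx[m],ty[m],d[...,2][m]]
    r=q[q[:,0]>34]; 
    print('n',len(q),len(r),'ring x',np.percentile(r[:,0],[1,99]).round(1),'y',np.percentile(r[:,1],[1,50,99]).round(1),'z',np.median(r[:,2]).round(1),'plaque z',np.median(q[q[:,0]<28][:,2]).round(1))
E
python3 -c "
from h import *
c=cam('wrist'); eye_in_hand(c,get_obs()); t=cam('top')
hang((.4805,.0975),150.7)"
```

```text
n 2426 653 ring x [34.1 54.3] y [-13.6  -0.1  13.7] z 4.3 plaque z 7.6
goal [0.4443 0.1178]
t 22.03 p [ 0.3777 -0.2895  0.2422] yaw -4.1 q6 0.91 w 0.0435 gf 15.0 F [-0.1  0.8 -0.8]
roll 25.21 = 4 x 6.30 | total [-141.2 -387.8   27.2] = 11 x [-12.84 -35.26   2.47]
```

```bash
cat >> h.py <<'E'
def tree(t,h=(.600,.031)):
    P=cloud(t); d=P[...,:2]-np.array(h); r=np.hypot(d[...,0],d[...,1]); a=np.degrees(np.arctan2(d[...,1],d[...,0]))%360
    m=(P[...,2]>.148)&(P[...,2]<.2)&(r>.05)&(r<.145)&(d[...,0]<.06)
    k=np.round(a[m]/5).astype(int)
    aa=a[m]; off=np.degrees(np.angle(np.mean(np.exp(1j*np.radians(aa*6)))))/6
    print('n',m.sum(),'branches at',round(off%60,1),'+60k; conc',abs(np.mean(np.exp(1j*np.radians(aa*6)))).round(2))
    hsv=cv2.cvtColor(t['frame'],cv2.COLOR_RGB2HSV); b=(hsv[...,0]>98)&(hsv[...,0]<125)&(hsv[...,1]>110)&(P[...,2]>.04)&(P[...,2]<.17)&(r<.17)
    for s in range(0,360,60):
        c=off%60+s; w=b&(abs((a-c+180)%360-180)<25)
        if w.sum()>5: print('  at %.0f'%c,'blue',w.sum(),'r %.3f ang %.1f z %.3f..%.3f'%(np.median(r[w]),np.median(a[w]),P[w][:,2].min(),P[w][:,2].max()))
        else: print('  at %.0f'%c,'none')
E
python3 -c "
from h import *
t=load('top'); tree(t); tree(cam('scene'))"
```

```text
n 302 branches at 30.5 +60k; conc 0.98
  at 31 none
  at 91 blue 23 r 0.125 ang 94.1 z 0.106..0.135
  at 151 none
  at 211 blue 29 r 0.132 ang 206.4 z 0.102..0.138
  at 271 blue 23 r 0.121 ang 266.8 z 0.099..0.135
  at 331 blue 43 r 0.124 ang 327.9 z 0.089..0.136
n 185 branches at 28.1 +60k; conc 0.92
  at 28 none
  at 88 blue 101 r 0.129 ang 83.9 z 0.082..0.132
  at 148 none
  at 208 blue 79 r 0.120 ang 209.6 z 0.088..0.133
  at 268 blue 7 r 0.124 ang 279.3 z 0.084..0.108
  at 328 none
```

```bash
python3 -c "
from h import *
hang((.4835,.0965),150.5,40.5)"
```

```text
goal [0.4483 0.1164]
t 22.08 p [ 0.3774 -0.2893  0.241 ] yaw -4.1 q6 0.91 w 0.0437 gf 15.0 F [-0.8 -0.2 -0.3]
roll 25.41 = 4 x 6.35 | total [-138.1 -388.    26. ] = 11 x [-12.56 -35.27   2.37]
```

send_rows([
  {"dx":0,"dy":0,"dz":0,"roll":6.35,"jaw":1},
  {"dx":0,"dy":0,"dz":0,"roll":6.35,"jaw":1},
  {"dx":0,"dy":0,"dz":0,"roll":6.35,"jaw":1},
  {"dx":0,"dy":0,"dz":0,"roll":6.35,"jaw":1},
  {"dx":-8,"dy":-22,"dz":0,"roll":0,"jaw":1},
  {"dx":-12,"dy":-34,"dz":0,"roll":0,"jaw":1},
  {"dx":-12,"dy":-34,"dz":0,"roll":0,"jaw":1},
  {"dx":-12,"dy":-34,"dz":0,"roll":0,"jaw":1},
  {"dx":-12,"dy":-34,"dz":0,"roll":0,"jaw":1},
  {"dx":-12,"dy":-34,"dz":0,"roll":0,"jaw":1},
  {"dx":-12,"dy":-34,"dz":0,"roll":0,"jaw":1},
  {"dx":-12,"dy":-34,"dz":0,"roll":0,"jaw":1},
])

```text
time_s: 23.08
ee_pos: [0.425, -0.0161, 0.2402]
eef_rot: [3.141, 0.002, -0.515]
force: [0.5, -0.9, -1.1]
grip_width: 0.0436
grip_force: 15.0
```

send_rows([
  {"dx":-12,"dy":-34,"dz":0,"roll":0,"jaw":1},
  {"dx":-12,"dy":-34,"dz":0,"roll":0,"jaw":1},
  {"dx":-12,"dy":-34,"dz":0,"roll":0,"jaw":1},
  {"dx":-10,"dy":-26,"dz":0,"roll":0,"jaw":1},
  {"dx":0,"dy":0,"dz":10,"roll":0,"jaw":1},
  {"dx":0,"dy":0,"dz":10,"roll":0,"jaw":1},
  {"dx":0,"dy":0,"dz":5,"roll":0,"jaw":1},
  {"dx":0,"dy":0,"dz":0,"roll":0,"jaw":1},
  {"dx":0,"dy":0,"dz":0,"roll":0,"jaw":1},
  {"dx":0,"dy":0,"dz":0,"roll":0,"jaw":1},
])

```text
time_s: 23.92
ee_pos: [0.4487, 0.1154, 0.2166]
eef_rot: [-3.141, -0.0, -0.516]
force: [-0.0, -0.7, -0.3]
grip_width: 0.0438
grip_force: 15.0
```

```bash
cat >> h.py <<'E'
def fit(c,o,drop=.034):
    "ring and prong in tool frame, from depth: ring near TCP height; prong tip z .165-.185"
    eye_in_hand(c,o)
    P=cloud(c); p=np.array(o['ee_pos']); y=o['eef_rot'][2]
    d=(P-p)*1000; tx=d[...,0]*np.cos(y)+d[...,1]*np.sin(y); ty=d[...,0]*np.sin(y)-d[...,1]*np.cos(y)
    for lo,hi in [(.168,.19),(.148,.168)]:
        m=(P[...,2]>lo)&(P[...,2]<hi)&(tx>25)&(tx<75)&(abs(ty)<30)&(c['z_map']>0)
        if m.sum()>3: print('prong z',lo,hi,'n',m.sum(),'x',np.percentile(tx[m],[2,50,98]).round(1),'y',np.percentile(ty[m],[2,50,98]).round(1))
E
python3 -c "
from h import *
hang((.4835,.0965),150.5,40.5); c=cam('wrist'); fit(c,get_obs())"
```

```text
goal [0.4483 0.1164]
t 23.92 p [0.4487 0.1154 0.2166] yaw -29.6 q6 2.26 w 0.0438 gf 15.0 F [-0.  -0.7 -0.3]
roll -0.07 = 1 x -0.07 | total [-1.  -0.7  1.6] = 1 x [-0.96 -0.7   1.62]
n 2342 633 ring x [34.1 53.7] y [-13.9  -0.3  13.5] z 0.8 plaque z 4.2
prong z 0.168 0.19 n 146 x [36.5 41.  44.4] y [-6.5 -3.9 -0.9]
prong z 0.148 0.168 n 406 x [44.4 61.9 74.6] y [-6.9 -3.6 -1. ]
```

send_rows([
  {"dx":0.5,"dy":-3.5,"dz":5,"roll":0,"jaw":1},
  {"dx":0.5,"dy":0,"dz":8,"roll":0,"jaw":1},
  {"dx":0,"dy":0,"dz":8,"roll":0,"jaw":1},
  {"dx":0.5,"dy":0,"dz":8,"roll":0,"jaw":1},
  {"dx":1.5,"dy":0,"dz":8,"roll":0,"jaw":1},
  {"dx":1.5,"dy":0,"dz":7,"roll":0,"jaw":1},
  {"dx":1.5,"dy":0,"dz":6,"roll":0,"jaw":1},
  {"dx":0.5,"dy":0,"dz":4,"roll":0,"jaw":1},
  {"dx":0,"dy":0,"dz":2,"roll":0,"jaw":1},
  {"dx":0,"dy":0,"dz":0,"roll":0,"jaw":1},
  {"dx":0,"dy":0,"dz":0,"roll":0,"jaw":1},
])

```text
time_s: 24.88
ee_pos: [0.4561, 0.116, 0.1605]
eef_rot: [-3.141, -0.0, -0.515]
force: [-0.3, -0.2, 0.4]
grip_width: 0.0437
grip_force: 15.0
```

```bash
python3 -c "
from h import *
c=cam('wrist'); o=get_obs(); go(*o['ee_pos']); fit(c,o)"
```

```text
t 24.93 p [0.4561 0.116  0.1607] yaw -29.5 q6 2.26 w 0.0437 gf 15.0 F [ 0.5  0.1 -0.5]
roll 0.00 = 0 x 0.00 | total [ 0.  0. -0.] = 1 x [ 0.  0. -0.]
n 3165 1549 ring x [34.5 74.4] y [-13.5   0.2  13.4] z 0.2 plaque z 4.1
prong z 0.168 0.19 n 269 x [30.4 35.  38.5] y [-2.7  0.1  3. ]
prong z 0.148 0.168 n 2258 x [25.2 42.5 73.4] y [-18.2   0.2  17.9]
```

send_rows([
  {"dx":0,"dy":0,"dz":2,"roll":0,"jaw":1},
  {"dx":0,"dy":0,"dz":3,"roll":0,"jaw":1},
  {"dx":0.5,"dy":0,"dz":4,"roll":0,"jaw":1},
  {"dx":0.5,"dy":0,"dz":4,"roll":0,"jaw":1},
  {"dx":0.5,"dy":0,"dz":4,"roll":0,"jaw":1},
  {"dx":0.5,"dy":0,"dz":4,"roll":0,"jaw":1},
  {"dx":1,"dy":0,"dz":4,"roll":0,"jaw":1},
  {"dx":1,"dy":0,"dz":4,"roll":0,"jaw":1},
  {"dx":1,"dy":0,"dz":4,"roll":0,"jaw":1},
  {"dx":1,"dy":0,"dz":4,"roll":0,"jaw":1},
  {"dx":1,"dy":0,"dz":4,"roll":0,"jaw":1},
  {"dx":0,"dy":0,"dz":0,"roll":0,"jaw":1},
], force=3)

```text
time_s: 25.93
ee_pos: [0.4619, 0.1124, 0.1185]
eef_rot: [3.141, 0.001, -0.515]
force: [0.6, -0.2, 0.5]
grip_width: 0.0441
grip_force: 3.0
```

send_rows([
  {"dx":0,"dy":0,"dz":0,"roll":0,"jaw":1},
  {"dx":0,"dy":0,"dz":0,"roll":0,"jaw":-0.1},
  {"dx":0,"dy":0,"dz":0,"roll":0,"jaw":-0.4},
  {"dx":0,"dy":0,"dz":0,"roll":0,"jaw":-0.4},
  {"dx":0,"dy":0,"dz":0,"roll":0,"jaw":-0.4},
  {"dx":0,"dy":0,"dz":0,"roll":0,"jaw":-0.4},
  {"dx":-12,"dy":0,"dz":-10,"roll":0,"jaw":-0.4},
  {"dx":-10,"dy":0,"dz":-30,"roll":0,"jaw":-0.4},
  {"dx":0,"dy":0,"dz":-40,"roll":0,"jaw":-0.4},
  {"dx":0,"dy":0,"dz":-40,"roll":0,"jaw":-0.4},
  {"dx":0,"dy":0,"dz":0,"roll":0,"jaw":-0.4},
  {"dx":0,"dy":0,"dz":0,"roll":0,"jaw":-0.4},
])

```text
time_s: 26.93
ee_pos: [0.4436, 0.1235, 0.2411]
eef_rot: [-3.139, -0.003, -0.515]
force: [0.5, 0.2, -1.6]
grip_width: 0.0659
grip_force: 0.0
```

```bash
python3 -c "
from h import *
o=get_obs();go(*o['ee_pos']);tree(cam('scene')); tree(cam('wrist'))"
```

```text
t 26.93 p [0.4436 0.1235 0.2411] yaw -29.5 q6 2.28 w 0.0659 gf 0.0 F [ 0.5  0.2 -1.6]
roll 0.00 = 0 x 0.00 | total [ 0.  0. -0.] = 1 x [ 0.  0. -0.]
n 187 branches at 28.3 +60k; conc 0.92
  at 28 none
  at 88 blue 117 r 0.129 ang 84.5 z 0.079..0.135
  at 148 none
  at 208 blue 73 r 0.116 ang 211.2 z 0.086..0.133
  at 268 blue 6 r 0.124 ang 280.2 z 0.088..0.108
  at 328 none
n 3547 branches at 29.4 +60k; conc 0.98
  at 29 none
  at 89 blue 317 r 0.125 ang 93.5 z 0.120..0.155
  at 149 blue 83 r 0.137 ang 144.7 z 0.128..0.136
  at 209 blue 181 r 0.123 ang 207.8 z 0.129..0.133
  at 269 none
  at 329 none
```

```bash
python3 -c "
from h import *
go(.5434,.0984,.245,0)
a=np.r_[130,133,np.arange(137,234,4),236,239,242,245,247,249,250]; print(len(a)-1); arc(.088,a,0)"
```

```text
t 27.03 p [0.4426 0.1233 0.2384] yaw -29.5 q6 2.28 w 0.0657 gf 0.0 F [-1.   0.8 -0.3]
roll -29.50 = 5 x -5.90 | total [100.8  24.9  -6.6] = 3 x [33.61  8.29 -2.21]
33
[[-3.5, 3.1], [-4.3, 4.3], [-4.0, 4.6], [-3.7, 4.9], [-3.3, 5.2], [-3.0, 5.4], [-2.6, 5.6], [-2.2, 5.7], [-1.8, 5.9], [-1.4, 6.0], [-1.0, 6.1], [-0.5, 6.1], [-0.1, 6.1], [0.3, 6.1], [0.7, 6.1], [1.2, 6.0], [1.6, 5.9], [2.0, 5.8], [2.4, 5.7], [2.8, 5.5], [3.2, 5.3], [3.5, 5.0], [3.9, 4.8], [4.2, 4.5], [4.5, 4.2], [4.8, 3.9], [3.8, 2.7], [3.9, 2.5], [4.0, 2.3], [4.1, 2.1], [2.8, 1.2], [2.8, 1.2], [1.4, 0.5]]
```

send_rows([
  {"dx":0,"dy":0,"dz":-7,"roll":-5.9,"jaw":1},
  {"dx":0,"dy":0,"dz":0,"roll":-5.9,"jaw":1},
  {"dx":0,"dy":0,"dz":0,"roll":-5.9,"jaw":1},
  {"dx":0,"dy":0,"dz":0,"roll":-5.9,"jaw":1},
  {"dx":0,"dy":0,"dz":0,"roll":-5.9,"jaw":1},
  {"dx":33.6,"dy":8.3,"dz":0,"roll":0,"jaw":1},
  {"dx":33.6,"dy":8.3,"dz":0,"roll":0,"jaw":1},
  {"dx":33.6,"dy":8.3,"dz":0,"roll":0,"jaw":1},
  {"dx":0,"dy":0,"dz":0,"roll":0,"jaw":1},
  {"dx":0,"dy":0,"dz":0,"roll":0,"jaw":1},
  {"dx":0,"dy":0,"dz":30,"roll":0,"jaw":1},
  {"dx":0,"dy":0,"dz":30,"roll":0,"jaw":1},
])

```text
time_s: 28.03
ee_pos: [0.5432, 0.0988, 0.186]
eef_rot: [-3.141, -0.002, 0.0]
force: [1.1, -0.1, -0.8]
grip_width: 0.0003
grip_force: 0.0
```

send_rows([
  {"dx":0,"dy":0,"dz":30,"roll":0,"jaw":1},
  {"dx":0,"dy":0,"dz":10,"roll":0,"jaw":1},
  {"dx":0,"dy":0,"dz":0,"roll":0,"jaw":1},
  {"dx":-3.5,"dy":3.1,"dz":0,"roll":0,"jaw":1},
  {"dx":-4.3,"dy":4.3,"dz":0,"roll":0,"jaw":1},
  {"dx":-4.0,"dy":4.6,"dz":0,"roll":0,"jaw":1},
  {"dx":-3.7,"dy":4.9,"dz":0,"roll":0,"jaw":1},
  {"dx":-3.3,"dy":5.2,"dz":0,"roll":0,"jaw":1},
  {"dx":-3.0,"dy":5.4,"dz":0,"roll":0,"jaw":1},
  {"dx":-2.6,"dy":5.6,"dz":0,"roll":0,"jaw":1},
  {"dx":-2.2,"dy":5.7,"dz":0,"roll":0,"jaw":1},
  {"dx":-1.8,"dy":5.9,"dz":0,"roll":0,"jaw":1},
])

```text
time_s: 29.03
ee_pos: [0.5151, 0.0531, 0.1464]
eef_rot: [-3.142, -0.0, -0.0]
force: [0.7, 0.4, 0.3]
grip_width: 0.0006
grip_force: 0.4
```

send_rows([
  {"dx":-1.4,"dy":6.0,"dz":0,"roll":0,"jaw":1},
  {"dx":-1.0,"dy":6.1,"dz":0,"roll":0,"jaw":1},
  {"dx":-0.5,"dy":6.1,"dz":0,"roll":0,"jaw":1},
  {"dx":-0.1,"dy":6.1,"dz":0,"roll":0,"jaw":1},
  {"dx":0.3,"dy":6.1,"dz":0,"roll":0,"jaw":1},
  {"dx":0.7,"dy":6.1,"dz":0,"roll":0,"jaw":1},
  {"dx":1.2,"dy":6.0,"dz":0,"roll":0,"jaw":1},
  {"dx":1.6,"dy":5.9,"dz":0,"roll":0,"jaw":1},
  {"dx":2.0,"dy":5.8,"dz":0,"roll":0,"jaw":1},
  {"dx":2.4,"dy":5.7,"dz":0,"roll":0,"jaw":1},
  {"dx":2.8,"dy":5.5,"dz":0,"roll":0,"jaw":1},
])

```text
time_s: 29.95
ee_pos: [0.5236, -0.0122, 0.1464]
eef_rot: [3.142, 0.0, 0.0]
force: [0.1, 1.4, 0.5]
grip_width: 0.0004
grip_force: 0.4
```

send_rows([
  {"dx":3.2,"dy":5.3,"dz":0,"roll":0,"jaw":1},
  {"dx":3.5,"dy":5.0,"dz":0,"roll":0,"jaw":1},
  {"dx":3.9,"dy":4.8,"dz":0,"roll":0,"jaw":1},
  {"dx":4.2,"dy":4.5,"dz":0,"roll":0,"jaw":1},
  {"dx":4.5,"dy":4.2,"dz":0,"roll":0,"jaw":1},
  {"dx":4.8,"dy":3.9,"dz":0,"roll":0,"jaw":1},
  {"dx":3.8,"dy":2.7,"dz":0,"roll":0,"jaw":1},
  {"dx":3.9,"dy":2.5,"dz":0,"roll":0,"jaw":1},
  {"dx":4.0,"dy":2.3,"dz":0,"roll":0,"jaw":1},
  {"dx":4.1,"dy":2.1,"dz":0,"roll":0,"jaw":1},
  {"dx":2.8,"dy":1.2,"dz":0,"roll":0,"jaw":1},
  {"dx":1.5,"dy":0.6,"dz":0,"roll":0,"jaw":1},
])

```text
time_s: 30.95
ee_pos: [0.5679, -0.0509, 0.1463]
eef_rot: [3.142, 0.0, 0.0]
force: [0.1, 1.6, 0.2]
grip_width: 0.0003
grip_force: 0.3
```

send_rows([
  {"dx":0,"dy":0,"dz":0,"roll":0,"jaw":1},
  {"dx":-4,"dy":-2,"dz":0,"roll":0,"jaw":1},
  {"dx":-8,"dy":-3,"dz":0,"roll":0,"jaw":1},
  {"dx":-8,"dy":-2,"dz":-10,"roll":0,"jaw":1},
  {"dx":0,"dy":0,"dz":-35,"roll":0,"jaw":1},
  {"dx":0,"dy":0,"dz":-40,"roll":0,"jaw":1},
  {"dx":0,"dy":0,"dz":-20,"roll":0,"jaw":-0.4},
  {"dx":0,"dy":0,"dz":0,"roll":0,"jaw":-0.4},
])

```text
time_s: 31.62
ee_pos: [0.5482, -0.0436, 0.2565]
eef_rot: [3.14, -0.008, 0.0]
force: [0.2, -0.1, -0.3]
grip_width: 0.0103
grip_force: 0.0
```

```bash
python3 -c "
from h import *
go(.385,-.39,.235,0)"
```

```text
t 31.62 p [ 0.5482 -0.0436  0.2565] yaw 0.0 q6 1.42 w 0.0103 gf 0.0 F [ 0.2 -0.1 -0.3]
roll 0.02 = 1 x 0.02 | total [-163.2  346.4   21.5] = 10 x [-16.32  34.64   2.15]
```

send_rows([
  {"dx":-15,"dy":20,"dz":2,"roll":0,"jaw":-0.4},
  {"dx":-16.3,"dy":34.6,"dz":2,"roll":0,"jaw":-0.4},
  {"dx":-16.3,"dy":34.6,"dz":2,"roll":0,"jaw":-0.4},
  {"dx":-16.3,"dy":34.6,"dz":2,"roll":0,"jaw":-0.4},
  {"dx":-16.3,"dy":34.6,"dz":2,"roll":0,"jaw":-0.4},
  {"dx":-16.3,"dy":34.6,"dz":2,"roll":0,"jaw":-0.4},
  {"dx":-16.3,"dy":34.6,"dz":2,"roll":0,"jaw":-0.4},
  {"dx":-16.3,"dy":34.6,"dz":2,"roll":0,"jaw":-0.4},
  {"dx":-16.3,"dy":34.6,"dz":2,"roll":0,"jaw":-0.4},
  {"dx":-17.8,"dy":49.2,"dz":2,"roll":0,"jaw":-0.4},
])

```text
out of range
```

send_rows([
  {"dx":-15,"dy":20,"dz":2,"roll":0,"jaw":-0.4},
  {"dx":-16.3,"dy":34.6,"dz":2,"roll":0,"jaw":-0.4},
  {"dx":-16.3,"dy":34.6,"dz":2,"roll":0,"jaw":-0.4},
  {"dx":-16.3,"dy":34.6,"dz":2,"roll":0,"jaw":-0.4},
  {"dx":-16.3,"dy":34.6,"dz":2,"roll":0,"jaw":-0.4},
  {"dx":-16.3,"dy":34.6,"dz":2,"roll":0,"jaw":-0.4},
  {"dx":-16.3,"dy":34.6,"dz":2,"roll":0,"jaw":-0.4},
  {"dx":-16.3,"dy":34.6,"dz":2,"roll":0,"jaw":-0.4},
  {"dx":-16.3,"dy":34.6,"dz":2,"roll":0,"jaw":-0.4},
  {"dx":-17.8,"dy":39.2,"dz":2,"roll":0,"jaw":-0.4},
  {"dx":0,"dy":10,"dz":0,"roll":0,"jaw":-0.4},
  {"dx":0,"dy":0,"dz":0,"roll":0,"jaw":-0.4},
])

```text
time_s: 32.62
ee_pos: [0.3836, -0.3898, 0.2302]
eef_rot: [-3.14, 0.001, -0.003]
force: [-0.2, 0.4, 0.3]
grip_width: 0.0655
grip_force: 0.0
```

```bash
python3 -c "
from h import *
go(.385,-.39,.235,0); c=cam('wrist');pieces(c); t=cam('top'); tree(t); cv2.imwrite('pics/t8.png',cv2.resize(t['frame'][125:275,250:490,::-1],None,fx=3.3,fy=3.3,interpolation=cv2.INTER_CUBIC))"
```

```text
t 32.62 p [ 0.3836 -0.3898  0.2302] yaw -0.2 q6 0.71 w 0.0655 gf 0.0 F [-0.2  0.4  0.3]
roll -0.18 = 1 x -0.18 | total [ 1.4  0.2 -4.8] = 1 x [ 1.43  0.18 -4.79]
piece ctr [ 380.5 -396. ] size [58.1 42. ] yaw 5.6
piece ctr [ 281.  -653.3] size [110.3 213.5] yaw -88.4
n 309 branches at 15.5 +60k; conc 0.98
  at 16 blue 40 r 0.125 ang 19.1 z 0.088..0.136
  at 76 blue 27 r 0.124 ang 79.6 z 0.110..0.136
  at 136 none
  at 196 blue 11 r 0.124 ang 189.3 z 0.129..0.139
  at 256 blue 10 r 0.123 ang 249.6 z 0.115..0.136
  at 316 none
```

View pics/t8.png

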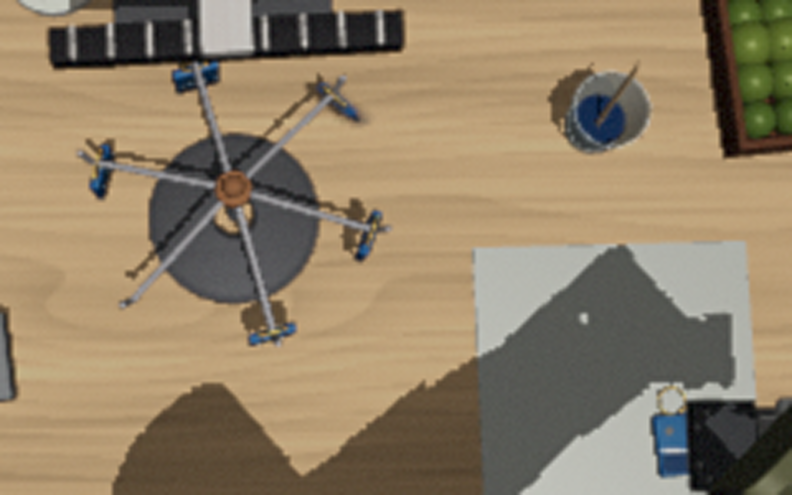

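```bash
python3 -c "
from h import *
t=load('top'); p=at_z(t,250+126/3.3,125+303/3.3,.18); print(p); d=p[:2]-[.6,.031]; print(np.degrees(np.arctan2(d[1],d[0])),np.hypot(*d)); go(.382,-.396,.0025,5.8)"
```

```text
[0.50460653 0.12415775 0.18      ]
135.67934440454465 0.13333521671689658
t 32.72 p [ 0.385  -0.3875  0.2308] yaw -0.0 q6 0.71 w 0.0655 gf 0.0 F [0.5 0.7 0.2]
roll -5.81 = 1 x -5.81 | total [ -3.8   8.1 228.3] = 7 x [-0.54  1.16 32.62]
```

send_rows([
  {"dx":0,"dy":0,"dz":0,"roll":-5.8,"jaw":-0.4},
  {"dx":-3.8,"dy":8.1,"dz":30,"roll":0,"jaw":-0.4},
  {"dx":0,"dy":0,"dz":38,"roll":0,"jaw":-0.4},
  {"dx":0,"dy":0,"dz":38,"roll":0,"jaw":-0.4},
  {"dx":0,"dy":0,"dz":38,"roll":0,"jaw":-0.4},
  {"dx":0,"dy":0,"dz":36,"roll":0,"jaw":-0.4},
  {"dx":0,"dy":0,"dz":26,"roll":0,"jaw":-0.4},
  {"dx":0,"dy":0,"dz":15,"roll":0,"jaw":-0.4},
  {"dx":0,"dy":0,"dz":6.5,"roll":0,"jaw":-0.4},
  {"dx":0,"dy":0,"dz":0,"roll":0,"jaw":-0.4},
  {"dx":0,"dy":0,"dz":0,"roll":0,"jaw":-0.4},
])

```text
time_s: 33.63
ee_pos: [0.3829, -0.3959, 0.0046]
eef_rot: [3.141, -0.0, 0.103]
force: [-0.1, 0.0, 0.1]
grip_width: 0.0654
grip_force: 0.0
```

send_rows([
  {"dx":0,"dy":0,"dz":0,"roll":0,"jaw":1},
  {"dx":0,"dy":0,"dz":0,"roll":0,"jaw":1},
  {"dx":0,"dy":0,"dz":0,"roll":0,"jaw":1},
  {"dx":0,"dy":0,"dz":0,"roll":0,"jaw":1},
  {"dx":0,"dy":0,"dz":0,"roll":0,"jaw":1},
  {"dx":0,"dy":0,"dz":0,"roll":0,"jaw":1},
], force=15)

```text
time_s: 34.13
ee_pos: [0.3822, -0.3969, 0.0043]
eef_rot: [3.141, -0.0, 0.101]
force: [0.7, 2.7, 5.6]
grip_width: 0.0437
grip_force: 15.0
```

send_rows([
  {"dx":0,"dy":0,"dz":-10,"roll":0,"jaw":1},
  {"dx":0,"dy":0,"dz":-25,"roll":0,"jaw":1},
  {"dx":0,"dy":0,"dz":-35,"roll":0,"jaw":1},
  {"dx":0,"dy":0,"dz":-35,"roll":0,"jaw":1},
  {"dx":0,"dy":0,"dz":-35,"roll":0,"jaw":1},
  {"dx":0,"dy":0,"dz":-35,"roll":0,"jaw":1},
  {"dx":0,"dy":0,"dz":-35,"roll":0,"jaw":1},
  {"dx":0,"dy":0,"dz":-25,"roll":0,"jaw":1},
  {"dx":0,"dy":0,"dz":0,"roll":0,"jaw":1},
  {"dx":0,"dy":0,"dz":0,"roll":0,"jaw":1},
])

```text
time_s: 34.97
ee_pos: [0.3821, -0.3971, 0.2404]
eef_rot: [3.139, -0.001, 0.101]
force: [-0.2, 0.1, -2.0]
grip_width: 0.0435
grip_force: 15.0
```

```bash
python3 -c "
from h import *
c=cam('wrist'); eye_in_hand(c,get_obs())
hang((.5045,.1245),146,40.5)"
```

```text
n 2436 655 ring x [34.3 53.8] y [-13.6  -0.1  13.9] z 5.3 plaque z 8.8
goal [0.4709 0.1471]
t 35.02 p [ 0.3818 -0.3967  0.2388] yaw 5.8 q6 0.6 w 0.0438 gf 15.0 F [ 0.4 -0.2 -0.8]
roll 39.80 = 6 x 6.63 | total [-230.2 -500.7   23.8] = 14 x [-16.44 -35.77   1.7 ]
```

send_rows([
  {"dx":0,"dy":0,"dz":0,"roll":6.63,"jaw":1},
  {"dx":0,"dy":0,"dz":0,"roll":6.63,"jaw":1},
  {"dx":0,"dy":0,"dz":0,"roll":6.63,"jaw":1},
  {"dx":0,"dy":0,"dz":0,"roll":6.63,"jaw":1},
  {"dx":0,"dy":0,"dz":0,"roll":6.63,"jaw":1},
  {"dx":0,"dy":0,"dz":0,"roll":6.63,"jaw":1},
  {"dx":-11,"dy":-24,"dz":0,"roll":0,"jaw":1},
  {"dx":-16,"dy":-35,"dz":0,"roll":0,"jaw":1},
  {"dx":-16,"dy":-35,"dz":0,"roll":0,"jaw":1},
  {"dx":-16,"dy":-35,"dz":0,"roll":0,"jaw":1},
  {"dx":-16,"dy":-35,"dz":0,"roll":0,"jaw":1},
  {"dx":-16,"dy":-35,"dz":0,"roll":0,"jaw":1},
])

```text
time_s: 36.02
ee_pos: [0.417, -0.179, 0.2375]
eef_rot: [3.141, 0.003, -0.593]
force: [0.7, -0.2, -0.8]
grip_width: 0.0441
grip_force: 15.0
```

send_rows([
  {"dx":-16,"dy":-35,"dz":0,"roll":0,"jaw":1},
  {"dx":-16,"dy":-35,"dz":0,"roll":0,"jaw":1},
  {"dx":-16,"dy":-35,"dz":0,"roll":0,"jaw":1},
  {"dx":-16,"dy":-35,"dz":0,"roll":0,"jaw":1},
  {"dx":-16,"dy":-35,"dz":0,"roll":0,"jaw":1},
  {"dx":-16,"dy":-35,"dz":0,"roll":0,"jaw":1},
  {"dx":-16,"dy":-35,"dz":0,"roll":0,"jaw":1},
  {"dx":-16,"dy":-35,"dz":0,"roll":0,"jaw":1},
  {"dx":-11,"dy":-22,"dz":0,"roll":0,"jaw":1},
  {"dx":0,"dy":0,"dz":10,"roll":0,"jaw":1},
  {"dx":0,"dy":0,"dz":10,"roll":0,"jaw":1},
  {"dx":0,"dy":0,"dz":4,"roll":0,"jaw":1},
])

```text
time_s: 37.02
ee_pos: [0.4702, 0.1464, 0.2122]
eef_rot: [3.138, 0.003, -0.593]
force: [0.3, -1.0, -0.4]
grip_width: 0.0441
grip_force: 15.0
```

send_rows([
  {"dx":0,"dy":0,"dz":0,"roll":0,"jaw":1},
  {"dx":0,"dy":0,"dz":0,"roll":0,"jaw":1},
  {"dx":0,"dy":0,"dz":0,"roll":0,"jaw":1},
])

```text
time_s: 37.27
ee_pos: [0.4714, 0.1463, 0.2153]
eef_rot: [-3.141, -0.0, -0.594]
force: [-0.3, 0.9, -0.1]
grip_width: 0.0441
grip_force: 15.0
```

```bash
python3 -c "
from h import *
hang((.5045,.1245),146,40.5); c=cam('wrist'); fit(c,get_obs())"
```

```text
goal [0.4709 0.1471]
t 37.27 p [0.4714 0.1463 0.2153] yaw -34.0 q6 2.39 w 0.0441 gf 15.0 F [-0.3  0.9 -0.1]
roll -0.05 = 1 x -0.05 | total [-0.9 -0.4  0.3] = 1 x [-0.88 -0.38  0.27]
n 2385 644 ring x [34.1 53.5] y [-13.8  -0.2  13.8] z 3.5 plaque z 6.9
prong z 0.168 0.19 n 146 x [36.6 40.9 44.4] y [-6.9 -3.9 -0.9]
prong z 0.148 0.168 n 400 x [44.6 61.3 74.6] y [-5.  -0.3  4.2]
```

send_rows([
  {"dx":0.5,"dy":-4,"dz":5,"roll":0,"jaw":1},
  {"dx":0.5,"dy":0,"dz":8,"roll":0,"jaw":1},
  {"dx":0,"dy":0,"dz":8,"roll":0,"jaw":1},
  {"dx":0.5,"dy":0,"dz":8,"roll":0,"jaw":1},
  {"dx":1.5,"dy":0.3,"dz":8,"roll":0,"jaw":1},
  {"dx":1.5,"dy":0.3,"dz":7,"roll":0,"jaw":1},
  {"dx":1.5,"dy":0.3,"dz":6,"roll":0,"jaw":1},
  {"dx":0.5,"dy":0.1,"dz":4,"roll":0,"jaw":1},
  {"dx":0,"dy":0,"dz":2,"roll":0,"jaw":1},
  {"dx":0,"dy":0,"dz":0,"roll":0,"jaw":1},
  {"dx":0,"dy":0,"dz":0,"roll":0,"jaw":1},
])

```text
time_s: 38.23
ee_pos: [0.4784, 0.146, 0.1591]
eef_rot: [-3.141, -0.0, -0.593]
force: [0.1, 0.2, -0.4]
grip_width: 0.0435
grip_force: 15.0
```

```bash
python3 -c "
from h import *
c=cam('wrist'); o=get_obs(); go(*o['ee_pos']); fit(c,o)"
```

```text
t 38.28 p [0.4785 0.146  0.1593] yaw -34.0 q6 2.39 w 0.0438 gf 15.0 F [ 0.3  0.2 -0.6]
roll 0.00 = 0 x 0.00 | total [ 0.  0. -0.] = 1 x [ 0.  0. -0.]
n 3244 1580 ring x [34.5 74.3] y [-13.8   3.1  13.6] z 2.6 plaque z 6.8
prong z 0.168 0.19 n 275 x [30.4 35.  38.4] y [-3.2 -0.3  2.5]
prong z 0.148 0.168 n 2333 x [25.3 42.1 73.4] y [-18.2   3.1  17.8]
```

Prong is inside the ring as before; tilt and release.

send_rows([
  {"dx":0,"dy":0,"dz":2,"roll":0,"jaw":1},
  {"dx":0,"dy":0,"dz":3,"roll":0,"jaw":1},
  {"dx":0.5,"dy":0,"dz":4,"roll":0,"jaw":1},
  {"dx":0.5,"dy":0,"dz":4,"roll":0,"jaw":1},
  {"dx":0.5,"dy":0,"dz":4,"roll":0,"jaw":1},
  {"dx":0.5,"dy":0,"dz":4,"roll":0,"jaw":1},
  {"dx":1,"dy":0,"dz":4,"roll":0,"jaw":1},
  {"dx":1,"dy":0,"dz":4,"roll":0,"jaw":1},
  {"dx":1,"dy":0,"dz":4,"roll":0,"jaw":1},
  {"dx":1,"dy":0,"dz":4,"roll":0,"jaw":1},
  {"dx":1,"dy":0,"dz":4,"roll":0,"jaw":1},
  {"dx":0,"dy":0,"dz":0,"roll":0,"jaw":1},
], force=3)

```text
time_s: 39.28
ee_pos: [0.4839, 0.1419, 0.1171]
eef_rot: [3.141, 0.001, -0.593]
force: [-0.8, 0.1, -1.7]
grip_width: 0.044
grip_force: 3.0
```

send_rows([
  {"dx":0,"dy":0,"dz":0,"roll":0,"jaw":1},
  {"dx":0,"dy":0,"dz":0,"roll":0,"jaw":-0.1},
  {"dx":0,"dy":0,"dz":0,"roll":0,"jaw":-0.4},
  {"dx":0,"dy":0,"dz":0,"roll":0,"jaw":-0.4},
  {"dx":0,"dy":0,"dz":0,"roll":0,"jaw":-0.4},
  {"dx":0,"dy":0,"dz":0,"roll":0,"jaw":-0.4},
  {"dx":-12,"dy":0,"dz":-10,"roll":0,"jaw":-0.4},
  {"dx":-10,"dy":0,"dz":-30,"roll":0,"jaw":-0.4},
  {"dx":0,"dy":0,"dz":-40,"roll":0,"jaw":-0.4},
  {"dx":0,"dy":0,"dz":-40,"roll":0,"jaw":-0.4},
  {"dx":0,"dy":0,"dz":0,"roll":0,"jaw":-0.4},
  {"dx":0,"dy":0,"dz":0,"roll":0,"jaw":-0.4},
])

```text
time_s: 40.28
ee_pos: [0.4665, 0.1546, 0.2397]
eef_rot: [-3.139, -0.003, -0.593]
force: [-0.2, -0.5, -1.0]
grip_width: 0.0659
grip_force: 0.0
```

```bash
python3 -c "
from h import *
tree(cam('wrist')); go(.4643,.2827,.2,188.2)"
```

```text
n 3452 branches at 14.3 +60k; conc 0.98
  at 14 none
  at 74 blue 285 r 0.126 ang 79.7 z 0.126..0.156
  at 134 blue 25 r 0.134 ang 128.5 z 0.129..0.132
  at 194 blue 162 r 0.122 ang 191.9 z 0.127..0.132
  at 254 none
  at 314 none
t 40.33 p [0.4658 0.1544 0.2379] yaw -34.0 q6 2.41 w 0.0657 gf 0.0 F [-0.3  0.9 -1. ]
roll -42.17 = 6 x -7.03 | total [  16.8 -127.3   37.9] = 4 x [  4.19 -31.81   9.46]
```

send_rows([
  {"dx":0,"dy":0,"dz":0,"roll":-7.03,"jaw":0.2},
  {"dx":0,"dy":0,"dz":0,"roll":-7.03,"jaw":0.2},
  {"dx":0,"dy":0,"dz":0,"roll":-7.03,"jaw":0.2},
  {"dx":0,"dy":0,"dz":0,"roll":-7.03,"jaw":0.2},
  {"dx":0,"dy":0,"dz":0,"roll":-7.03,"jaw":0.2},
  {"dx":0,"dy":0,"dz":0,"roll":-7.03,"jaw":0.2},
  {"dx":4.2,"dy":-31.8,"dz":0,"roll":0,"jaw":0.2},
  {"dx":4.2,"dy":-31.8,"dz":0,"roll":0,"jaw":0.2},
  {"dx":4.2,"dy":-31.8,"dz":18,"roll":0,"jaw":0.2},
  {"dx":4.2,"dy":-31.8,"dz":20,"roll":0,"jaw":0.2},
  {"dx":0,"dy":0,"dz":0,"roll":0,"jaw":0.2},
  {"dx":0,"dy":0,"dz":0,"roll":0,"jaw":0.2},
])

```text
time_s: 41.33
ee_pos: [0.4632, 0.2832, 0.1971]
eef_rot: [3.14, 0.005, 0.145]
force: [-0.1, -0.6, -0.4]
grip_width: 0.0374
grip_force: 0.0
```

send_rows([
  {"dx":0,"dy":0,"dz":0,"roll":0,"jaw":0.2},
  {"dx":0,"dy":0,"dz":0,"roll":0,"jaw":0.2},
  {"dx":0,"dy":0,"dz":0,"roll":0,"jaw":0.2},
  {"dx":0,"dy":0,"dz":0,"roll":0,"jaw":0.2},
  {"dx":0,"dy":0,"dz":0,"roll":0,"jaw":0.2},
  {"dx":0,"dy":0,"dz":0,"roll":0,"jaw":0.2},
  {"dx":0,"dy":0,"dz":0,"roll":0,"jaw":0.2},
  {"dx":0,"dy":0,"dz":0,"roll":0,"jaw":0.2},
  {"dx":0,"dy":0,"dz":0,"roll":0,"jaw":0.2},
  {"dx":0,"dy":0,"dz":0,"roll":0,"jaw":0.2},
  {"dx":0,"dy":0,"dz":0,"roll":0,"jaw":0.2},
  {"dx":0,"dy":0,"dz":0,"roll":0,"jaw":0.2},
])

```text
time_s: 42.33
ee_pos: [0.4643, 0.2827, 0.1999]
eef_rot: [3.142, 0.0, 0.143]
force: [-1.0, 0.1, 0.4]
grip_width: 0.0374
grip_force: 0.0
```

send_rows([
  {"dx":0,"dy":0,"dz":0,"roll":0,"jaw":0.2},
  {"dx":0,"dy":0,"dz":0,"roll":0,"jaw":0.2},
  {"dx":0,"dy":0,"dz":0,"roll":0,"jaw":0.2},
  {"dx":0,"dy":0,"dz":0,"roll":0,"jaw":0.2},
  {"dx":0,"dy":0,"dz":0,"roll":0,"jaw":0.2},
  {"dx":0,"dy":0,"dz":0,"roll":0,"jaw":0.2},
  {"dx":0,"dy":0,"dz":0,"roll":0,"jaw":0.2},
  {"dx":0,"dy":0,"dz":0,"roll":0,"jaw":0.2},
  {"dx":0,"dy":0,"dz":0,"roll":0,"jaw":0.2},
  {"dx":0,"dy":0,"dz":0,"roll":0,"jaw":0.2},
  {"dx":0,"dy":0,"dz":0,"roll":0,"jaw":0.2},
  {"dx":0,"dy":0,"dz":0,"roll":0,"jaw":0.2},
])

```text
time_s: 43.33
ee_pos: [0.4644, 0.2826, 0.2]
eef_rot: [3.142, -0.0, 0.143]
force: [0.5, 0.2, -0.6]
grip_width: 0.0379
grip_force: 0.0
```

```bash
python3 -c "
from h import *
g=[]
for i in range(5): g.append(cam('scene')['frame'][100:290,220:380].astype(int))
print([np.percentile(abs(g[i]-g[0]).max(-1),[50,99.5,100]) for i in range(1,5)])
tree(cam('top')); go(.466,.2827,.052,188.2)"
```

```text
[array([ 2., 18., 65.]), array([  2.   ,  25.005, 101.   ]), array([  2.,  27., 120.]), array([  2.   ,  24.005, 114.   ])]
n 322 branches at 15.5 +60k; conc 0.97
  at 15 blue 41 r 0.124 ang 19.3 z 0.090..0.137
  at 75 blue 28 r 0.124 ang 79.5 z 0.107..0.134
  at 135 blue 14 r 0.127 ang 141.5 z 0.107..0.137
  at 195 blue 11 r 0.124 ang 189.3 z 0.125..0.134
  at 255 blue 10 r 0.123 ang 249.6 z 0.112..0.135
  at 315 blue 39 r 0.125 ang 313.7 z 0.086..0.136
t 43.63 p [0.4643 0.2827 0.1999] yaw 8.2 q6 1.91 w 0.0377 gf 0.0 F [ 0.4  0.7 -0.3]
roll 0.00 = 1 x 0.00 | total [  1.6   0.2 147.9] = 5 x [ 0.33  0.04 29.58]
```

send_rows([
  {"dx":0,"dy":0,"dz":0,"roll":0,"jaw":0.2},
  {"dx":0,"dy":0,"dz":0,"roll":0,"jaw":0.2},
  {"dx":0,"dy":0,"dz":0,"roll":0,"jaw":0.2},
  {"dx":0,"dy":0,"dz":0,"roll":0,"jaw":0.2},
  {"dx":0,"dy":0,"dz":0,"roll":0,"jaw":0.2},
  {"dx":0,"dy":0,"dz":0,"roll":0,"jaw":0.2},
  {"dx":0,"dy":0,"dz":0,"roll":0,"jaw":0.2},
  {"dx":0,"dy":0,"dz":0,"roll":0,"jaw":0.2},
  {"dx":0,"dy":0,"dz":0,"roll":0,"jaw":0.2},
  {"dx":0,"dy":0,"dz":0,"roll":0,"jaw":0.2},
  {"dx":0,"dy":0,"dz":0,"roll":0,"jaw":0.2},
  {"dx":0,"dy":0,"dz":0,"roll":0,"jaw":0.2},
])

```text
time_s: 44.63
ee_pos: [0.4644, 0.2827, 0.2]
eef_rot: [3.142, 0.0, 0.143]
force: [0.1, 0.5, -0.8]
grip_width: 0.0377
grip_force: 0.0
```

send_rows([
  {"dx":0,"dy":0,"dz":0,"roll":0,"jaw":0.2},
  {"dx":0,"dy":0,"dz":0,"roll":0,"jaw":0.2},
  {"dx":0,"dy":0,"dz":0,"roll":0,"jaw":0.2},
  {"dx":0,"dy":0,"dz":0,"roll":0,"jaw":0.2},
  {"dx":0,"dy":0,"dz":0,"roll":0,"jaw":0.2},
  {"dx":0,"dy":0,"dz":0,"roll":0,"jaw":0.2},
  {"dx":0,"dy":0,"dz":0,"roll":0,"jaw":0.2},
  {"dx":0,"dy":0,"dz":0,"roll":0,"jaw":0.2},
  {"dx":0,"dy":0,"dz":0,"roll":0,"jaw":0.2},
  {"dx":0,"dy":0,"dz":0,"roll":0,"jaw":0.2},
  {"dx":0,"dy":0,"dz":0,"roll":0,"jaw":0.2},
  {"dx":0,"dy":0,"dz":0,"roll":0,"jaw":0.2},
])

```text
time_s: 45.63
ee_pos: [0.4644, 0.2826, 0.1999]
eef_rot: [-3.142, 0.0, 0.143]
force: [-0.3, 0.5, -0.1]
grip_width: 0.0379
grip_force: 0.0
```

send_rows([
  {"dx":0,"dy":0,"dz":0,"roll":0,"jaw":0.2},
  {"dx":0,"dy":0,"dz":0,"roll":0,"jaw":0.2},
  {"dx":0,"dy":0,"dz":0,"roll":0,"jaw":0.2},
  {"dx":0,"dy":0,"dz":0,"roll":0,"jaw":0.2},
  {"dx":0,"dy":0,"dz":0,"roll":0,"jaw":0.2},
  {"dx":0,"dy":0,"dz":0,"roll":0,"jaw":0.2},
  {"dx":0,"dy":0,"dz":0,"roll":0,"jaw":0.2},
  {"dx":0,"dy":0,"dz":0,"roll":0,"jaw":0.2},
  {"dx":0,"dy":0,"dz":0,"roll":0,"jaw":0.2},
  {"dx":0,"dy":0,"dz":0,"roll":0,"jaw":0.2},
  {"dx":0,"dy":0,"dz":0,"roll":0,"jaw":0.2},
  {"dx":0,"dy":0,"dz":0,"roll":0,"jaw":0.2},
])

```text
time_s: 46.63
ee_pos: [0.4644, 0.2826, 0.1999]
eef_rot: [3.142, 0.0, 0.143]
force: [0.2, -0.1, 0.3]
grip_width: 0.0374
grip_force: 0.0
```

send_rows([
  {"dx":0,"dy":0,"dz":0,"roll":0,"jaw":0.2},
  {"dx":0,"dy":0,"dz":0,"roll":0,"jaw":0.2},
  {"dx":0,"dy":0,"dz":0,"roll":0,"jaw":0.2},
  {"dx":0,"dy":0,"dz":0,"roll":0,"jaw":0.2},
  {"dx":0,"dy":0,"dz":0,"roll":0,"jaw":0.2},
  {"dx":0,"dy":0,"dz":0,"roll":0,"jaw":0.2},
  {"dx":0,"dy":0,"dz":0,"roll":0,"jaw":0.2},
  {"dx":0,"dy":0,"dz":0,"roll":0,"jaw":0.2},
  {"dx":0,"dy":0,"dz":0,"roll":0,"jaw":0.2},
  {"dx":0,"dy":0,"dz":0,"roll":0,"jaw":0.2},
  {"dx":0,"dy":0,"dz":0,"roll":0,"jaw":0.2},
  {"dx":0,"dy":0,"dz":0,"roll":0,"jaw":0.2},
])

```text
time_s: 47.63
ee_pos: [0.4644, 0.2827, 0.2]
eef_rot: [-3.142, -0.0, 0.143]
force: [0.6, 0.2, -0.2]
grip_width: 0.0378
grip_force: 0.0
```

send_rows([
  {"dx":0,"dy":0,"dz":0,"roll":0,"jaw":0.2},
  {"dx":0,"dy":0,"dz":0,"roll":0,"jaw":0.2},
  {"dx":0,"dy":0,"dz":0,"roll":0,"jaw":0.2},
  {"dx":0,"dy":0,"dz":0,"roll":0,"jaw":0.2},
  {"dx":0,"dy":0,"dz":0,"roll":0,"jaw":0.2},
  {"dx":0,"dy":0,"dz":0,"roll":0,"jaw":0.2},
  {"dx":0,"dy":0,"dz":0,"roll":0,"jaw":0.2},
  {"dx":0,"dy":0,"dz":0,"roll":0,"jaw":0.2},
  {"dx":0,"dy":0,"dz":0,"roll":0,"jaw":0.2},
  {"dx":0,"dy":0,"dz":0,"roll":0,"jaw":0.2},
  {"dx":0,"dy":0,"dz":0,"roll":0,"jaw":0.2},
  {"dx":0,"dy":0,"dz":0,"roll":0,"jaw":0.2},
])

```text
time_s: 48.63
ee_pos: [0.4644, 0.2827, 0.1999]
eef_rot: [3.142, 0.0, 0.143]
force: [-0.1, 0.7, -0.7]
grip_width: 0.0378
grip_force: 0.0
```

```bash
cat > still.py <<'E'
from h import *
g=[cam('scene')['frame'][100:290,220:380].astype(int) for i in range(9)]
print(get_obs()['time_s'],[[int(np.percentile(abs(g[i]-g[0]).max(-1),k)) for k in (50,99.5,100)] for i in range(1,9)])
E
python3 still.py
```

```text
49.0833 [[2, 11, 22], [2, 11, 20], [2, 11, 20], [2, 11, 20], [2, 11, 21], [2, 11, 19], [2, 11, 20], [2, 11, 20]]
```

send_rows([
  {"dx":1.3,"dy":0,"dz":20,"roll":0,"jaw":0.2},
  {"dx":0,"dy":0,"dz":36,"roll":0,"jaw":0.2},
  {"dx":0,"dy":0,"dz":36,"roll":0,"jaw":0.2},
  {"dx":0,"dy":0,"dz":30,"roll":0,"jaw":0.2},
  {"dx":0,"dy":0,"dz":18,"roll":0,"jaw":0.2},
  {"dx":0,"dy":0,"dz":7.5,"roll":0,"jaw":0.2},
  {"dx":0,"dy":0,"dz":0,"roll":0,"jaw":0.2},
  {"dx":0,"dy":0,"dz":0,"roll":0,"jaw":1},
  {"dx":0,"dy":0,"dz":0,"roll":0,"jaw":1},
  {"dx":0,"dy":0,"dz":0,"roll":0,"jaw":1},
  {"dx":0,"dy":0,"dz":0,"roll":0,"jaw":1},
  {"dx":0,"dy":0,"dz":0,"roll":0,"jaw":1},
], force=8)

```text
time_s: 50.08
ee_pos: [0.4661, 0.283, 0.0535]
eef_rot: [-3.141, -0.002, 0.143]
force: [-0.9, -0.9, 6.0]
grip_width: 0.0144
grip_force: 8.0
```

send_rows([
  {"dx":0,"dy":0,"dz":0,"roll":0,"jaw":1},
  {"dx":0,"dy":0,"dz":0,"roll":0,"jaw":1},
])

```text
time_s: 50.25
ee_pos: [0.4661, 0.2831, 0.0535]
eef_rot: [-3.141, -0.002, 0.143]
force: [-1.1, -0.7, 7.0]
grip_width: 0.014
grip_force: 8.0
```

send_rows([
  {"dx":0,"dy":-6,"dz":0,"roll":0,"jaw":1},
  {"dx":0,"dy":-12,"dz":0,"roll":0,"jaw":1},
  {"dx":0,"dy":-14,"dz":0,"roll":0,"jaw":1},
  {"dx":0,"dy":-14,"dz":0,"roll":0,"jaw":1},
  {"dx":0,"dy":-12,"dz":0,"roll":0,"jaw":1},
  {"dx":0,"dy":-8,"dz":0,"roll":0,"jaw":1},
  {"dx":0,"dy":-4,"dz":0,"roll":0,"jaw":1},
  {"dx":0,"dy":0,"dz":0,"roll":0,"jaw":1},
  {"dx":0,"dy":0,"dz":0,"roll":0,"jaw":1},
  {"dx":0,"dy":0,"dz":0,"roll":0,"jaw":1},
  {"dx":0,"dy":0,"dz":0,"roll":0,"jaw":1},
])

```text
time_s: 51.17
ee_pos: [0.4567, 0.353, 0.0535]
eef_rot: [-3.14, -0.003, 0.143]
force: [4.4, 1.8, 6.0]
grip_width: 0.0136
grip_force: 8.0
```

send_rows([
  {"dx":0,"dy":0,"dz":0,"roll":0,"jaw":0.2},
  {"dx":0,"dy":0,"dz":0,"roll":0,"jaw":0.2},
  {"dx":0,"dy":0,"dz":0,"roll":0,"jaw":0.2},
  {"dx":0,"dy":0,"dz":-20,"roll":0,"jaw":0.2},
  {"dx":0,"dy":0,"dz":-40,"roll":0,"jaw":0.2},
  {"dx":-20,"dy":0,"dz":-40,"roll":0,"jaw":0.2},
  {"dx":-40,"dy":0,"dz":-40,"roll":0,"jaw":0.2},
  {"dx":-10,"dy":0,"dz":-10,"roll":0,"jaw":0.2},
  {"dx":0,"dy":0,"dz":0,"roll":0,"jaw":0.2},
  {"dx":0,"dy":0,"dz":0,"roll":0,"jaw":0.2},
])

```text
time_s: 52.0
ee_pos: [0.3981, 0.3439, 0.1891]
eef_rot: [-3.141, -0.0, 0.144]
force: [0.5, -0.1, -0.4]
grip_width: 0.0376
grip_force: 0.0
```

```bash
python3 -c "
from h import *
c=cam('wrist'); f=c['frame'][...,::-1]
uv=proj(c,[[.4584,.333,.042]])[0]; print(uv)
x0=int(np.clip(uv[0]-90,0,460)); y0=int(np.clip(uv[1]-65,0,270)); print(x0,y0)
a=cv2.resize(f[y0:y0+130,x0:x0+180],None,fx=4.4,fy=4.4,interpolation=cv2.INTER_CUBIC); cv2.imwrite('pics/w9.png',a)
tree(cam('top'))"
```

```text
[343.34723577 127.70085414]
253 62
n 321 branches at 15.5 +60k; conc 0.97
  at 15 blue 41 r 0.124 ang 18.8 z 0.092..0.137
  at 75 blue 28 r 0.125 ang 79.2 z 0.110..0.137
  at 135 blue 15 r 0.127 ang 140.2 z 0.118..0.141
  at 195 blue 12 r 0.126 ang 191.4 z 0.126..0.134
  at 255 blue 10 r 0.123 ang 249.8 z 0.116..0.139
  at 315 blue 38 r 0.125 ang 313.5 z 0.087..0.135
```

View pics/w9.png

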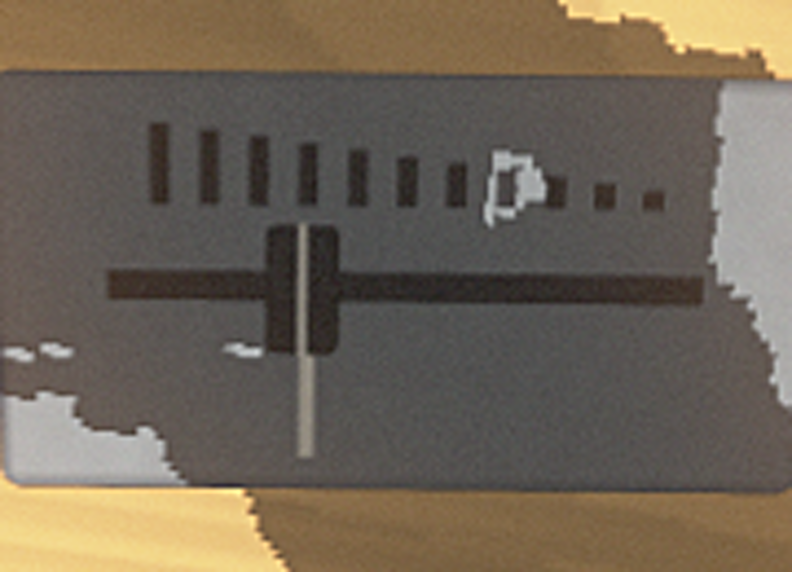

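```bash
python3 still.py; python3 -c "
from station import *
print(hand_in())"
```

```text
52.55 [[2, 11, 21], [2, 11, 21], [2, 11, 21], [2, 11, 19], [2, 11, 20], [2, 11, 21], [2, 11, 20], [2, 11, 19]]
the job is handed in; nothing more can be done
None
```

I slid the dimmer to off first, hung all three fresh pieces on branches 5, 4 and 2, and once they hung still set the dimmer to within about 0.5 mm of the white line; the job is handed in at about 53 s (no verdict came back), and I did not re-check the bottles and the cup at the end.

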